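Reload the air cleaner's filter hoist and let it down

ROBOT

A 6-joint arm with a two-finger parallel gripper is mounted at the origin on the work surface. World frame = base frame: x ahead of the robot, y to its left, z up, the work surface at z = 0. Lengths are in m, angles in degrees, forces in N, time in s.
With the tool pointing down it reaches from about 0.35 to 0.875 m from the base axis. Payload 4.2 kg.
Tool frame: the origin (TCP) lies on the centre line of the jaws, within the pads' length; the fingertips stand 11 mm ahead of it and the grasp point (between the pads) lies 8 mm behind it; z points along the fingers, y is the line along which they close (so a half turn about z gives the same grasp; the last joint's range is limited). The gripper opens to 87 mm and grips with 3 to 60 N. Pads are 19 mm wide; open, the fingers measure 117 mm over their backs; the gripper's body (75 mm by 190 mm) begins 51 mm behind the grasp point.
Start: joints at [79.847, 22.042, 0.453, 0, -68.411, -14.817], TCP at [0.264, 0.567, 0.234] pointing down, gripper open.
Joint ranges: [-179.83, 179.83], [-69.29, 118.12], [-61.27, 80.66], [-181.25, 117.63], [-171.15, -9.14], [-177.46, 177.46]. Speed limits (degrees/s): [159.86, 159.86, 180, 180, 180, 180].

INTERFACE

Orientations are given as [roll, pitch, yaw] about the fixed x, y, z axes, in that order (R = Rz(yaw) Ry(pitch) Rx(roll)).
In Python, from workcell import robot gives the robot as it stands. The module is installed in compiled form; this text tells all that it offers.
- The arm moves only by the tool move_arm, never from a script. Its argument "rows" is a list that holds one entry, the list of rows, each a list of 7 numbers: the shift along the tool's x, y, z in cm, then the turn, a rotation vector about the tool's x, y, z in degrees, then the closure in counts, from 0 (fully open) to 255 (shut). A call has 1 to 20 rows; each row shifts and turns the commanded pose from where the row before left it, along the tool's axes as they then stand; what a row does not reach is not made up. A row lasts 1/8 s, in which the tool goes at most 62.5 mm and 10.7 degrees, less where a joint would pass 70% of its speed; a pose out of reach is approached as far as the arm can. A call is refused whole if a number of a shift passes 6.25 or a number of a turn 10.7, either way. A call with a gripper value outside its range is refused whole. The fingers move at their own pace and stop on an object; "newtons" is the grip in N (left out, the last holds). Time passes only in rows, so rows that do not move let the fingers close. It gives the time, the measured TCP pose, the force, the opening and the grip force at its end, in the units of the state.
- robot.sense(): the state, without advancing time (a new reading comes with each control period).
- robot.snapshot(name): name is "scene" or "top" or "wrist"; returns the picture (420x560x3 uint8, red, green, blue); there is no depth.
- robot.camera_info(name): a dict with "intrinsics" (3x3 intrinsics, pixels), "D" ([k1, k2, p1, p2, k3] as OpenCV has them; the pictures are not rectified), "pose" (4x4, takes a point from camera to world coordinates); the wrist camera has in their place "T_tool_cam" (4x4, takes a point from camera to tool coordinates, whose origin is the TCP and whose axes are the flange's). Camera axes: x right, y down, z forward; pixel columns grow to the right and rows downward; lengths in m; the calibration is good to about 2 mm. A picture is of the moment at which its call begins: read the wrist's pose just before it. camera_info takes no time and is no camera call.
- robot.sign_off(): hands the job in; it is judged then, once.
The state is a dict: "clock": time; "q": joint angles; "joint_velocities": joint speeds; "tau": joint torques, N m; "position": TCP position; "tcp_rot": TCP orientation; "wrist_force": force on the tool from outside, world axes, zero at the start; "moment": the same for the moment, N m; "opening": finger opening in m; "grip_force": force on a finger pad.
Only numpy, scipy, OpenCV 4.12 (cv2) and the standard library are available. Lean on these libraries where they do the work, as an engineer would, in place of code of your own. Each camera call takes 0.05 s, during which the arm holds its last target. There are 200 camera calls.

TASK

Take the dust cover off the filter hoist's spindle and stand it upright in the steel tray for the time being, then thread every spacer ring on the counter onto the raised spindle, the widest at the bottom and each next one narrower, all lying flat. Then flick the release rod under the ratchet pawl to lift the pawl well out of the wheel, so that the loaded carriage sinks right down (touch the pawl with the rod only, not with the gripper). Finally lay the rod back on its blue mat, stand the cover over the loaded spindle again, squarely down on the carriage plate, and leave the other things on the counter where they are.

Things in the scene. Friction and masses are not known exactly. Their poses are not given: they have to be found in the camera images.
- spindle_foot (a point): Foot of the spindle, a vertical steel pin 12 mm thick, 82 mm tall (top 8 mm tapered), in the middle of the hoist's round aluminium carriage plate (92 mm across); the point is on the plate's top face. Plate top is 105 mm above the counter raised, 50 mm lowered. Axes as the hoist's. Fixed mast and carriage sleeve begin 70 mm behind the pin.
- hoist: Filter hoist, fixed: black foot 30 mm high, from 70 mm before (-x) to 120 mm behind this origin and 85 mm right (-y) to 165 mm left. x points from the robot's side to the mast at the back, y to its left. Spindle axis 40 mm right of the origin; mast top 227 mm up; upright ratchet wheel 66 mm across, top 133 mm up, 74 mm behind, 30 mm left. Origin at its underside.
- carriage (a joint): How far the carriage with plate and spindle has sunk, in m: 0 raised and hanging on the pawl, 0.055 right down. When the pawl is out of the wheel it sinks of itself, damped, in about 2 s; it needs no pushing.
- pawl_lift (a point): Point under the ratchet pawl where the rod goes. Pawl: level steel bar along the hoist's y, 14 mm deep (x), 10 mm high, 130 mm long, hinged on a post 48 mm left of the point; its hooked nose lies in the wheel 70 mm right. Below, the gap from wheel (29 mm right) to post (37 mm left) is free to the foot, open front and back. Engaged: 136 mm up, 74 mm behind, 92 mm left of the hoist's origin.
- pawl (a joint): Pawl angle in rad: 0 lying in the wheel, grows as it is lifted, stop at 1.0. Out of the teeth from about 0.12; well clear means 0.3 or more. Stiff hinge: it stays where it is left. Lifting takes about 4 N at the lift point.
- cover_knob (a point): Middle of the knob (22 mm thick, 26 mm high, upright) on top of the loose white dust cover: a plain cup turned upside down, 82 mm across outside, 76 mm inside, 94 mm high without the knob, open below. At the start it stands over the spindle on the carriage plate. The point is 109 mm above the cover's lower rim; z is up along the cover.
- cover_foot (a point): Centre of the cover's lower rim, z up along the cover.
- tray_in (a point): Centre of the inner floor (4 mm above the counter) of the shallow square steel tray, 120 mm outside, wall 4 mm thick and 12 mm high.
- mat_top (a point): Centre of the top of the blue mat, 210 mm (its x) by 110 mm (its y), 4 mm thick, fixed on the counter, on which the rod lies.
- rod_grip (a point): Release rod, lying loose: square black handle 16 x 16 mm, 90 mm long, then a round steel shank 8 mm thick and 95 mm long. The point is on the axis in the handle, near the balance point, 15 mm from the handle's middle towards the shank; x points along the rod to the shank's tip.
- rod_tip (a point): Tip of the rod's shank, on the axis, 125 mm from rod_grip.
- ring62_mid (a point): Filter spacer ring, white plastic, 62 mm across, 14 mm high, hole 20 mm, lying flat on the counter; the point is on its axis, half-way up. May be absent.
- ring54_mid (a point): Filter spacer ring, white plastic, 54 mm across, 14 mm high, hole 20 mm, lying flat on the counter; the point is on its axis, half-way up. May be absent.
- ring46_mid (a point): Filter spacer ring, white plastic, 46 mm across, 14 mm high, hole 20 mm, lying flat on the counter; the point is on its axis, half-way up. May be absent.
- ring38_mid (a point): Filter spacer ring, white plastic, 38 mm across, 14 mm high, hole 20 mm, lying flat on the counter; the point is on its axis, half-way up. May be absent.
- ring30_mid (a point): Filter spacer ring, white plastic, 30 mm across, 14 mm high, hole 20 mm, lying flat on the counter; the point is on its axis, half-way up. May be absent.
- pills: Bystander, not part of the job: small brown jar, 34 mm across, 55 mm tall; origin at its underside.
- tape: Bystander, not part of the job: cardboard roll core, 92 mm across, 25 mm high, far too wide for the hoist; origin at its underside.
- driver: Bystander, not part of the job: screwdriver with blue handle, lying; origin at its underside.
Mind the look-alikes: they are no part of the job. Leave any turquoise look-alike of the part that bears ring62_mid alone.

How it is judged (in metres and radians):
On the way, in this order (a step that is already met when the one before it is completed fails the run):
1. the cover stands upright in the tray, the carriage still up (horizontal distance between cover_foot and tray_in below 0.035 m and z of cover_foot in the frame of tray_in below 0.01 m and angle between cover_foot's own z axis and vertical below 0.12 rad and value of joint carriage below 0.01 m), for 0.2 s.
2. all rings present are on the raised spindle, flat, widest lowest (horizontal distance between each of ring62_mid, ring54_mid, ring46_mid, ring38_mid, ring30_mid and spindle_foot below 0.008 m and angle between each of ring62_mid, ring54_mid, ring46_mid, ring38_mid, ring30_mid's own z axis and vertical below 0.12 rad and z of each of ring62_mid, ring54_mid, ring46_mid, ring38_mid, ring30_mid in the frame of spindle_foot below 0.072 m and z of ring62_mid in the frame of ring54_mid below -0.008 m and z of each of ring62_mid, ring54_mid in the frame of ring46_mid below -0.008 m and z of each of ring62_mid, ring54_mid, ring46_mid in the frame of ring38_mid below -0.008 m and z of each of ring62_mid, ring54_mid, ring46_mid, ring38_mid in the frame of ring30_mid below -0.008 m and value of joint carriage below 0.01 m), for 0.2 s.
3. the pawl is lifted well clear and the loaded carriage is right down (value of joint pawl above 0.25 rad and value of joint carriage above 0.05 m), for 0.2 s.
At the end, for the whole second after the job is handed in: Every ring present flat on the spindle (8 mm, 0.12 rad), wider below narrower; pawl over 0.25 rad; carriage sunk over 50 mm; cover upright over the spindle on the plate (12 mm); rod at rest on the mat (grip point within 80 mm along, 50 mm across of its centre) (all of step 3 and horizontal distance between cover_foot and spindle_foot below 0.012 m and z of cover_foot in the frame of spindle_foot below 0.008 m and angle between each of cover_foot, ring62_mid, ring54_mid, ring46_mid, ring38_mid, ring30_mid's own z axis and vertical below 0.12 rad and horizontal distance between each of ring62_mid, ring54_mid, ring46_mid, ring38_mid, ring30_mid and spindle_foot below 0.008 m and z of each of ring62_mid, ring54_mid, ring46_mid, ring38_mid, ring30_mid in the frame of spindle_foot below 0.072 m and z of ring62_mid in the frame of ring54_mid below -0.008 m and z of each of ring62_mid, ring54_mid in the frame of ring46_mid below -0.008 m and z of each of ring62_mid, ring54_mid, ring46_mid in the frame of ring38_mid below -0.008 m and z of each of ring62_mid, ring54_mid, ring46_mid, ring38_mid in the frame of ring30_mid below -0.008 m and x of rod_grip in the frame of mat_top between -0.08 and 0.08 m and y of rod_grip in the frame of mat_top between -0.05 and 0.05 m and height (world z) of rod_grip below 0.025 m and linear speed of rod below 0.02 m/s); the robot touches nothing.
It fails at once if the gripper's fingers touch the pawl (contact force between the fingers and pawl above 0.5 N).
It fails at once if a bystander is knocked away (distance of any of pills, tape, driver from where it was at the start of the episode above 0.07 m or angle between any of pills, tape's own z axis and vertical above 0.6 rad).
Of ring62, ring54, ring46, ring38, ring30 only 3 to 5 are there at a start; the rules pass over those that are not, and their reading is None.
At some moment in a run one of ring62, ring54, ring46, ring38, ring30, rod may be knocked a few centimetres aside while the robot is not near it.
It also fails if it takes over 210 s, if anything falls off the work surface, if the arm or the gripper's body presses on something with over 40 N, if the wrist force passes 120 N, or if a joint passes its speed limit or range.

## Working session

There is one attempt and no reset: what is moved stays moved. The work goes in short steps, Python scripts to look and compute and a tool call to move; the robot and the scene stay as the last step left them, time stands still between calls to the robot, and variables do not carry over. Pictures are saved under pics/ and viewed, at most 17 in all, crops included, and the job is handed in when it is done.

Besides the shell and the picture viewer there is one more tool, called after "Emit:" by a JSON object that holds its "api" and its "payload". move_arm: Moves the arm, as the interface text tells. Its arguments: {"type":"object","properties":{"rows":{"type":"array"},"newtons":{"type":"number"}},"required":["rows"]}

```bash
mkdir -p pics
python3 - <<'E'
from workcell import robot
import cv2,numpy as np
np.set_printoptions(precision=4,suppress=True)
for n in ["scene","top","wrist"]:
    im=robot.snapshot(n); cv2.imwrite(f"pics/{n}0.png",im[:,:,::-1])
    c=robot.camera_info(n); 
    for k in c: print(n,k,np.array(c[k]).tolist() if k=="D" else np.array(c[k]))
print(robot.sense())
E
```

```text
scene intrinsics [[483.227    0.     280.6563]
 [  0.     483.227  210.966 ]
 [  0.       0.       1.    ]]
scene D [-0.08756248776114275, 0.0, 0.0, 0.0, 0.0]
scene pose [[ 0.4864  0.4968 -0.7187  1.3843]
 [ 0.8735 -0.2586  0.4124 -0.4794]
 [ 0.019  -0.8284 -0.5598  0.8048]
 [ 0.      0.      0.      1.    ]]
top intrinsics [[521.28     0.     283.5767]
 [  0.     521.28   215.1382]
 [  0.       0.       1.    ]]
top D [-0.04308300499977683, 0.0, 0.0, 0.0, 0.0]
top pose [[ 0.0119 -0.9919  0.1264  0.3688]
 [-0.9999 -0.0128 -0.0064 -0.0172]
 [ 0.008  -0.1263 -0.992   1.3023]
 [ 0.      0.      0.      1.    ]]
wrist intrinsics [[359.4593   0.     284.8847]
 [  0.     359.4593 206.1808]
 [  0.       0.       1.    ]]
wrist D [-0.019268021521020463, 0.0, 0.0, 0.0, 0.0]
wrist T_tool_cam [[ 0.0007 -0.9639 -0.2661  0.0726]
 [ 1.      0.0007  0.0001 -0.0001]
 [ 0.0001 -0.2661  0.9639 -0.1507]
 [ 0.      0.      0.      1.    ]]
{'clock': 0.15, 'q': array([ 79.8465,  22.0801,   0.3975,  -0.0207, -68.4094, -14.8154]), 'joint_velocities': array([-0.0005, -0.2059,  0.1328, -0.0554, -0.0385,  0.0947]), 'tau': array([ -0.0002, -39.1051,  18.7587,   4.2224,   0.0124,  -0.0001]), 'position': array([0.2636, 0.5662, 0.2327]), 'tcp_rot': array([179.9062,  -0.0049, -24.9765]), 'wrist_force': array([-0.1352,  0.5737, -0.5106]), 'moment': array([-0.0024,  0.0588, -0.0787]), 'grip_force': 0.0, 'opening': 0.08720639378524912}
```

View pics/top0.png

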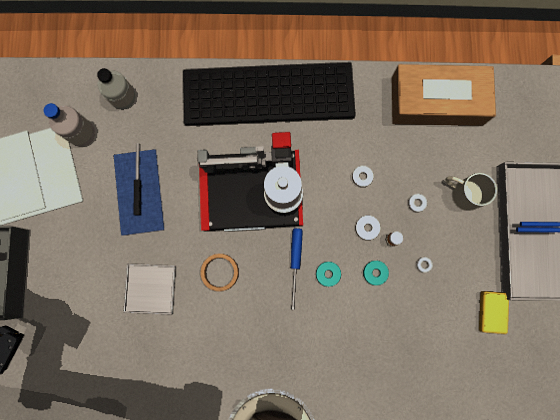

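View pics/scene0.png

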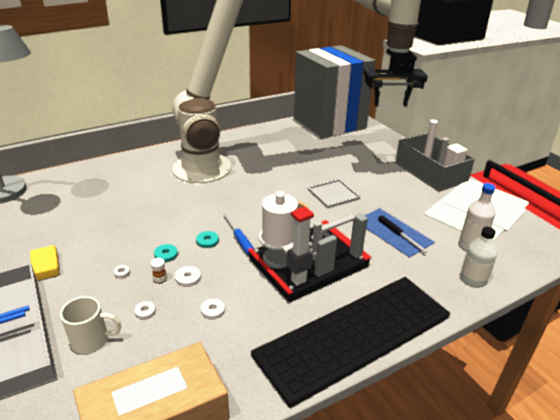

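The top view shows the hoist at about (250,190) with the cover knob at (283,183), the tray at (150,289), and the mat at (138,192) with the rod's tip pointing up at (139,145). The white rings are at (363,176), (368,228), (417,203) and (425,265). The turquoise look-alikes are at (328,274) and (376,273), the pills at (396,239), the driver at (296,265) and the tape at (219,272). The scene view confirms this layout.

```bash
cat > h.py <<'E'
from workcell import robot
import cv2,numpy as np
from scipy.spatial.transform import Rotation as R
np.set_printoptions(precision=4,suppress=True)
def grab(n,save=None):
    s=robot.sense(); c=robot.camera_info(n)
    if n=="wrist":
        T=np.eye(4);T[:3,:3]=R.from_euler('xyz',s['tcp_rot'],degrees=True).as_matrix();T[:3,3]=s['position']
        P=T@np.array(c['T_tool_cam'])
    else: P=np.array(c['pose'])
    im=robot.snapshot(n)[:,:,::-1].copy()
    if save: cv2.imwrite(f"pics/{save}.png",im)
    return im,(np.array(c['intrinsics']),np.array(c['D']),P)
def rays(cam,uv):
    K,D,P=cam
    p=cv2.undistortPoints(np.array(uv,float).reshape(-1,1,2),K,D)[:,0]
    return P[:3,3],np.c_[p,np.ones(len(p))]@P[:3,:3].T
def plane(cam,uv,z):
    o,d=rays(cam,uv); return (o+d*((z-o[2])/d[:,2])[:,None])[:,:2]
def proj(cam,X):
    K,D,P=cam; Q=np.linalg.inv(P)
    return cv2.projectPoints(np.array(X,float).reshape(-1,3),cv2.Rodrigues(Q[:3,:3])[0],Q[:3,3],K,D)[0][:,0]
def blobs(mask,amin=30):
    cs,hs=cv2.findContours(mask.astype(np.uint8),cv2.RETR_EXTERNAL,cv2.CHAIN_APPROX_NONE)
    return sorted([c for c in cs if cv2.contourArea(c)>amin],key=lambda c:-cv2.contourArea(c))
def circ(cam,c,z):
    """circle (centre,radius) of contour cast on plane z"""
    p=plane(cam,c[:,0,:],z); A=np.c_[2*p,np.ones(len(p))]
    s=np.linalg.lstsq(A,(p**2).sum(1),rcond=None)[0]
    return s[:2],np.sqrt(s[2]+s[0]**2+s[1]**2)
E
python3 - <<'E'
from h import *
im,cam=grab("top")
hsv=cv2.cvtColor(im,cv2.COLOR_BGR2HSV); H,S,V=cv2.split(hsv)
for c in blobs((V>185)&(S<60),30):
    x,y=c[:,0].mean(0)
    if 50<x<460 and 130<y<310:
        o,r=circ(cam,c,0.014); print("white",x,y,o,2*r*1000)
for nm,m in [("mat",(H>100)&(H<125)&(S>80)&(V<140)),("turq",(H>75)&(H<95)&(S>100)),("red",((H<6)|(H>174))&(S>150))]:
  for c in blobs(m,60)[:5]:
    x,y=c[:,0].mean(0)
    r=cv2.minAreaRect(c); print(nm,x,y,r,plane(cam,[r[0]],0.004)); 
    if nm!="turq": print(plane(cam,cv2.boxPoints(r),0.004 if nm=="mat" else .03))
print("V tray",cv2.resize(V[255:325:5,110:190:5],None,fx=1,fy=1))
cv2.imwrite("pics/topz.png",cv2.resize(im[125:325,100:320],None,fx=3.6,fy=2.9))
E
```

```text
white 282.3796296296296 182.63888888888889 [ 0.6141 -0.0215] 92.79075601118487
white 151.45652173913044 284.1770186335404 [0.3475 0.301 ] 99.5743724684038
white 367.859375 227.046875 [ 0.5057 -0.2355] 56.671770925872416
white 362.6727272727273 175.6727272727273 [ 0.636  -0.2237] 48.7248566067292
white 417.73333333333335 202.24444444444444 [ 0.5701 -0.362 ] 40.12120379586724
white 424.57894736842104 264.13157894736844 [ 0.4147 -0.3763] 32.09184395926526
white 396.46875 237.5 [ 0.4804 -0.307 ] 28.29065280393184
white 228.95726495726495 160.85470085470087 [0.5693 0.1065] 215.43680726570608
white 285.81188118811883 203.77227722772278 [ 0.5925 -0.0232] 95.34856370864055
mat 137.75880758807588 189.8048780487805 ((138.20274353027344, 191.92604064941406), (81.340087890625, 43.130130767822266), 83.9909896850586) [[0.5886 0.3426]]
[[0.6868 0.4135]
 [0.6998 0.3039]
 [0.4926 0.2734]
 [0.4798 0.3807]]
mat 296.0174418604651 248.9360465116279 ((296.0, 248.0), (40.0, 10.0), 90.0) [[ 0.4521 -0.0576]]
[[ 0.502  -0.0446]
 [ 0.5023 -0.0696]
 [ 0.4026 -0.0704]
 [ 0.4023 -0.0456]]
mat 538.026923076923 226
[... 1476 characters left out ...]
 188 189 189 189  59 148 144]
 [151 150 142 150 185 184 185 184 187 188 189 189 190  39 153 148]
 [148 146 147 156 185 183 183 186 188 187 189 189 189 120 147 146]
 [151 154 150 134 178 179 176 179 180 183 185 186 188 132 148 152]
 [152 150 150 161 180 180 180 182 180 183 184 187 190 138 145 148]
 [149 152 151 192 179 180 181 182 183 182 187 187 191 149 146 151]
 [150 144 147 131 182 180 184 185 187 190 189 190 193 149 145 148]
 [147 149 149  41 179 179 179 182 183 186 188 189 181 150 143 150]
 [153 148 143  27 190 188 186 184 183 186 188 189 170 148 147 152]
 [154 149 149 143 146 149 144 143 146 148 143 146 139 152 149 150]
 [149 155 147 149 148 147 140 146 146 149 146 149 147 148 150 153]]
```

Run:
```python
import cv2
im=cv2.imread("pics/top0.png"); cv2.imwrite("pics/tz.png",cv2.resize(im[130:320,100:320],None,fx=3.4,fy=3.1,interpolation=cv2.INTER_CUBIC))
```

```text
(no output)
```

View pics/tz.png

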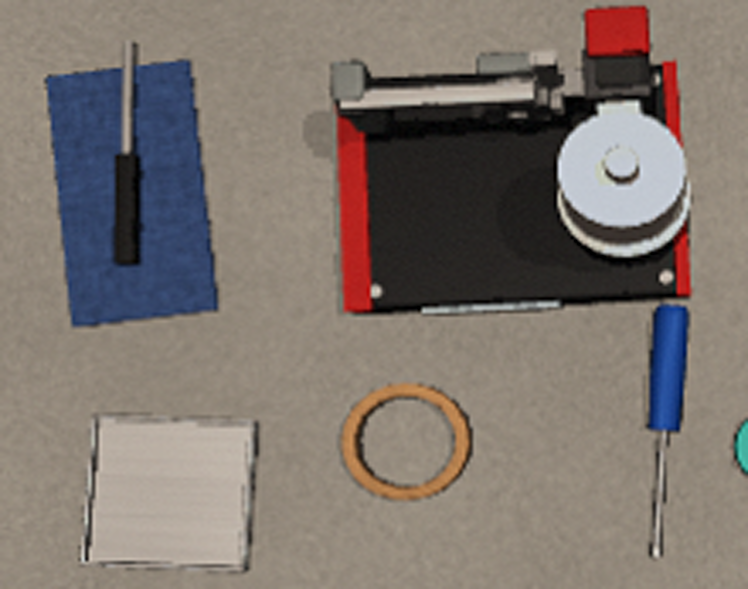

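The zoom shows the knob at zoom pixel (622,163), and the tray corners at (95,416), (258,420), (247,571) and (82,565). The rod runs from (127,265) to its tip at (130,42). The pawl bar runs from the post at (350,82) to the wheel at (555,95).

Run:
```python
from h import *
c=robot.camera_info("top"); cam=(np.array(c['intrinsics']),np.array(c['D']),np.array(c['pose']))
z=lambda a:np.array(a)/[3.4,3.1]+[100,130]
print("knob",plane(cam,z([[622,163]]),.225))
t=plane(cam,z([[95,416],[258,420],[247,571],[82,565]]),.013); print("tray",t.mean(0),t)
r=plane(cam,z([[127,265],[127,154],[130,42]]),.016); print("rod",r, np.linalg.norm(r[0]-r[2]))
f=plane(cam,z([[345,312],[690,297],[677,62],[332,62]]),.03); print("foot",f)
print("post/pawl", plane(cam,z([[350,82]]),.15),plane(cam,z([[540,90]]),.15))
```

```text
knob [[ 0.575 -0.022]]
tray [0.3464 0.2997] [[0.406  0.3571]
 [0.4046 0.2383]
 [0.2861 0.2421]
 [0.2889 0.3611]]
rod [[0.5271 0.3385]
 [0.6178 0.3429]
 [0.711  0.3453]] 0.18399985080857797
foot [[ 0.49    0.1753]
 [ 0.5051 -0.0733]
 [ 0.6957 -0.0624]
 [ 0.6924  0.1914]]
post/pawl [[0.647  0.1593]] [[0.6427 0.0328]]
```

Emit:
{"api": "move_arm", "payload": {"rows": [[[0,0,-0.4,0,0,10.7,0],[0,0,-0.4,0,0,10.7,0],[0,0,-0.4,0,0,10.7,0],[0,0,-0.4,0,0,10.7,0],[0,0,-0.4,0,0,10.7,0],[0,0,-0.4,0,0,10.7,0],[0,0,-0.4,0,0,10.7,0],[0,0,-0.4,0,0,10.7,0],[0,0,-0.4,0,0,10.7,0],[0,0,-0.4,0,0,10.7,0],[0,0,-0.4,0,0,10.7,0],[0,0,-0.4,0,0,10.7,0],[0,0,-0.4,0,0,10.7,0],[0,0,-0.4,0,0,10.7,0],[0,0,0,0,0,1.7,0],[0,0,0,0,0,0,0]]]}}

```text
clock: 2.2
position: [0.2637, 0.5664, 0.2892]
tcp_rot: [-180.0, -0.0, -176.3]
wrist_force: [0.5, 0.2, -0.9]
opening: 0.0871
grip_force: 0.0
```

```bash
cat > d.py <<'E'
import sys
from h import *
def to(x,y,z,yaw=None):
    s=robot.sense(); p=np.array([x,y,z])-s['position']
    M=R.from_euler('xyz',s['tcp_rot'],degrees=True)
    print("pos",s['position'],"rot",s['tcp_rot'],"open",s['opening'],"F",s['wrist_force'],"t",s['clock'])
    print("shift cm",M.inv().apply(p)*100)
    if yaw is not None: print("turn",(M.inv()*R.from_euler('xyz',[180,0,yaw],degrees=True)).as_rotvec(degrees=True))
if __name__=="__main__": to(*map(float,sys.argv[1:]))
E
python3 d.py .575 -.0225 .29 -176.5
```

```text
pos [0.2637 0.5664 0.2892] rot [-179.9696   -0.0173 -176.3426] open 0.08709992582847338 F [ 0.4542  0.1686 -0.9   ] t 2.2
shift cm [-27.3061 -60.7584  -0.0568]
turn [-0.0304 -0.0172  0.1574]
```

Emit:
{"api": "move_arm", "payload": {"rows": [[[-2.48,-5.52,0,0,0,0,0],[-2.48,-5.52,0,0,0,0,0],[-2.48,-5.52,0,0,0,0,0],[-2.48,-5.52,0,0,0,0,0],[-2.48,-5.52,0,0,0,0,0],[-2.48,-5.52,0,0,0,0,0],[-2.48,-5.52,0,0,0,0,0],[-2.48,-5.52,0,0,0,0,0],[-2.48,-5.52,0,0,0,0,0],[-2.48,-5.52,0,0,0,0,0],[-2.5,-5.55,0,0,0,0,0],[0,0,0,0,0,0,0],[0,0,0,0,0,0,0]]]}}

```text
clock: 3.82
position: [0.5734, -0.0231, 0.2891]
tcp_rot: [180.0, -0.1, -176.5]
wrist_force: [-0.7, 0.2, -0.5]
opening: 0.0869
grip_force: 0.0
```

Run:
```python
from h import *
im,cam=grab("wrist","w1")
print(robot.sense()['position'],robot.sense()['tcp_rot'])
print(proj(cam,[[.575,-.0225,.227],[.575,-.0225,.199]]))
```

```text
[ 0.5733 -0.0224  0.2894] [ 179.9899   -0.0275 -176.3828]
[[285.3483 230.3355]
 [285.2896 217.1515]]
```

View pics/w1.png

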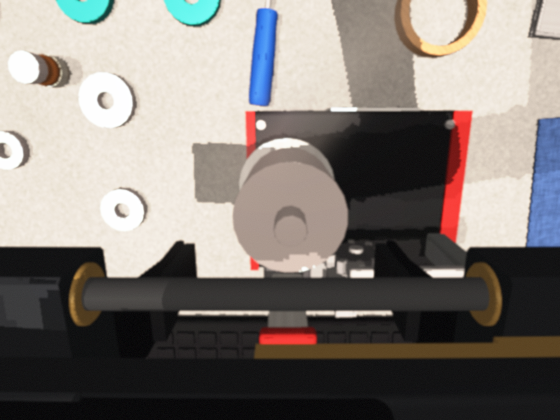

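The knob top is at about (291,225) and the cover disc's centre at (290,214), about 5 px right of prediction. The spindle is therefore near (0.573, -0.020).

Emit:
{"api": "move_arm", "payload": {"rows": [[[0,0.25,1.6,0,0,0,0],[0,0,2,0,0,0,0],[0,0,2,0,0,0,0],[0,0,1,0,0,0,0],[0,0,1,0,0,0,0],[0,0,0,0,0,0,255],[0,0,0,0,0,0,255],[0,0,0,0,0,0,255],[0,0,0,0,0,0,255],[0,0,0,0,0,0,255],[0,0,0,0,0,0,255]]], "newtons": 25}}

```text
clock: 5.25
position: [0.5736, -0.0205, 0.2136]
tcp_rot: [180.0, 0.0, -176.5]
wrist_force: [0.4, -1.0, 0.3]
opening: 0.0354
grip_force: 0.0
```

Emit:
{"api": "move_arm", "payload": {"rows": [[[0,0,0,0,0,0,255],[0,0,0,0,0,0,255],[0,0,0,0,0,0,255],[0,0,0,0,0,0,255],[0,0,-1,0,0,0,255],[0,0,-1,0,0,0,255],[0,0,-2,0,0,0,255]]]}}

```text
clock: 6.12
position: [0.5732, -0.0205, 0.2539]
tcp_rot: [-180.0, -0.1, -176.5]
wrist_force: [0.0, -1.2, -0.2]
opening: 0.021
grip_force: 25.0
```

```bash
python3 d.py .3464 .2997 .37 -176.5
```

```text
pos [ 0.5732 -0.0205  0.2539] rot [-179.9972   -0.071  -176.4754] open 0.02104907527311609 F [ 0.0351 -1.1538 -0.1605] t 6.125
shift cm [ 20.6841  33.3529 -11.5832]
turn [-0.0028 -0.071   0.0246]
```

Emit:
{"api": "move_arm", "payload": {"rows": [[[0,0,-2.5,0,0,0,255],[0,0,-3,0,0,0,255],[0,0,-2.5,0,0,0,255],[2.95,4.76,0,0,0,0,255],[2.95,4.76,0,0,0,0,255],[2.95,4.76,0,0,0,0,255],[2.95,4.76,0,0,0,0,255],[2.95,4.76,0,0,0,0,255],[2.95,4.76,0,0,0,0,255],[2.95,4.8,0,0,0,0,255],[0,0,3,0,0,0,255],[0,0,4,0,0,0,255],[0,0,4,0,0,0,255],[0,0,4,0,0,0,255],[0,0,3,0,0,0,255],[0,0,2,0,0,0,255],[0,0,1,0,0,0,255],[0,0,0.6,0,0,0,255],[0,0,0,0,0,0,255]]]}}

```text
clock: 8.5
position: [0.3471, 0.3, 0.1179]
tcp_rot: [180.0, 0.0, -176.5]
wrist_force: [0.2, -0.5, -0.6]
opening: 0.0211
grip_force: 25.0
```

```bash
python3 d.py .3464 .2997 .113 -176.5; python3 -c "
from h import *
im,cam=grab('scene','s1'); cv2.imwrite('pics/s1c.png',cv2.resize(im[130:270,220:460],None,fx=3,fy=3))"
```

```text
pos [0.3471 0.3    0.1179] rot [ 179.9741    0.023  -176.4676] open 0.02112362460602741 F [ 0.1967 -0.5251 -0.5875] t 8.5
shift cm [ 0.0703 -0.0301  0.4907]
turn [0.0259 0.023  0.0325]
```

View pics/s1c.png

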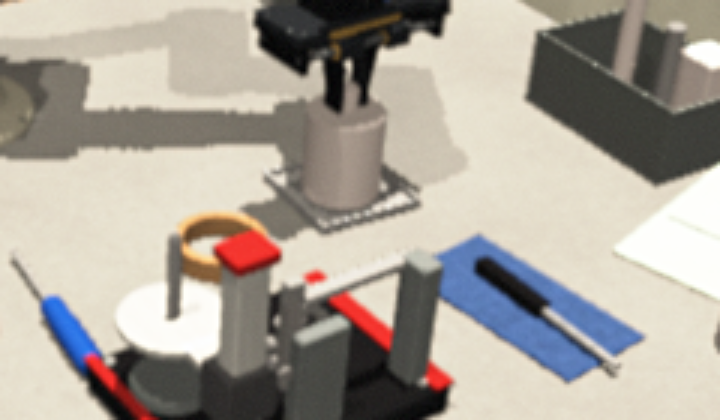

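The scene view shows the cover held upright inside the tray. The spindle on its plate is bare and the carriage is still up.

Emit:
{"api": "move_arm", "payload": {"rows": [[[0,0,0.3,0,0,0,255],[0,0,0.15,0,0,0,255],[0,0,0,0,0,0,190],[0,0,0,0,0,0,150],[0,0,0,0,0,0,100],[0,0,0,0,0,0,50],[0,0,-1.5,0,0,0,0],[0,0,-3,0,0,0,0],[0,0,-5,0,0,0,0],[0,0,-5,0,0,0,0]]]}}

```text
clock: 9.8
position: [0.3467, 0.2995, 0.2595]
tcp_rot: [-180.0, -0.0, -176.5]
wrist_force: [0.9, 0.1, -0.3]
opening: 0.0828
grip_force: 0.0
```

```bash
cat > rings.py <<'E'
from h import *
def find(save=None,vmin=185):
    im,cam=grab("top",save); S,V=cv2.split(cv2.cvtColor(im,cv2.COLOR_BGR2HSV))[1:]
    for c in blobs((V>vmin)&(S<60),30):
        x,y=c[:,0].mean(0)
        if 310<x<450 and 130<y<310:
            o,r=circ(cam,c,0.012); print("ring? px",x,y,"xy",o,"D",2*r*1000)
find()
E
python3 rings.py; python3 d.py .5057 -.2355 .2 -176.5
```

```text
ring? px 367.88235294117646 227.30882352941177 xy [ 0.5058 -0.2359] D 57.53408260792124
ring? px 362.6034482758621 175.51724137931035 xy [ 0.6366 -0.2242] D 49.52359445379514
ring? px 417.82978723404256 202.17021276595744 xy [ 0.5707 -0.363 ] D 41.35207331254952
ring? px 424.6923076923077 264.2564102564103 xy [ 0.4148 -0.3767] D 32.80773021707274
ring? px 396.5 237.53125 xy [ 0.4806 -0.3075] D 28.612919447887595
pos [0.3495 0.3022 0.267 ] rot [ 179.4713    0.5984 -176.3755] open 0.08448373847917474 F [2.5047 1.5545 5.58  ] t 9.85
shift cm [-12.1176 -54.7098   6.3248]
turn [0.5294 0.5978 0.1273]
```

Emit:
{"api": "move_arm", "payload": {"rows": [[[0,0,0,0,0,0,0],[-1.21,-5.45,0,0,0,0,0],[-1.21,-5.45,0,0,0,0,0],[-1.21,-5.45,0,0,0,0,0],[-1.21,-5.45,0,0,0,0,0],[-1.21,-5.45,0,0,0,0,0],[-1.21,-5.45,0,0,0,0,0],[-1.21,-5.45,0,0,0,0,0],[-1.21,-5.45,0,0,0,0,0],[-1.21,-5.45,0,0,0,0,0],[-1.21,-5.45,0,0,0,0,0],[0,0,1.5,0,0,-10.5,0],[0,0,1.5,0,0,-10.5,0],[0,0,1.5,0,0,-10.5,0],[0,0,1.5,0,0,-10.5,0],[0,0,0,0,0,-3,0],[0,0,0,0,0,0,0],[0,0,0,0,0,0,0]]]}}

```text
clock: 12.1
position: [0.5009, -0.2366, 0.1974]
tcp_rot: [179.9, -0.0, -131.5]
wrist_force: [0.3, -0.1, 0.2]
opening: 0.0874
grip_force: 0.0
```

```bash
cat > wr.py <<'E'
import sys
from h import *
def wring(ztop=0.014,save=None):
    """white ring nearest below the tool, by the wrist camera"""
    s=robot.sense(); im,cam=grab("wrist",save); S,V=cv2.split(cv2.cvtColor(im,cv2.COLOR_BGR2HSV))[1:]
    for c in blobs((V>int(sys.argv[1]) if len(sys.argv)>1 else V>215)&(S<40),150):
        o,r=circ(cam,c,ztop)
        if np.linalg.norm(o-s['position'][:2])<.2: print("px",c[:,0].mean(0),"xy",o,"D",2000*r)
if __name__=="__main__": wring(save="wr")
E
python3 wr.py; python3 d.py .5057 -.2355 .014 -131.5;python3 -c "
from h import *
im,cam=grab('top','t2'); cv2.imwrite('pics/t2c.png',im[120:330,90:460])"
```

```text
px [139.3008 135.8271] xy [ 0.5695 -0.3602] D 42.87579055684667
px [258.1748 120.3107] xy [ 0.4782 -0.2984] D 30.169900358845762
px [253.4513   9.9735] xy [ 0.4164 -0.3719] D 27.349770736761652
px [206.2456 268.7719] xy [ 0.6163 -0.2251] D 19.23593403953137
pos [ 0.501  -0.2367  0.1976] rot [ 179.9585   -0.0197 -131.5091] open 0.08657636572098269 F [ 0.4193 -0.2636  0.5689] t 12.15
shift cm [-0.4049 -0.2866 18.3614]
turn [ 0.0415 -0.0197 -0.0091]
```

View pics/wr.png

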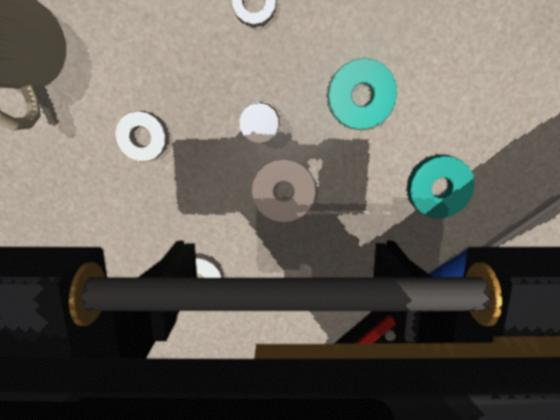

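The wrist view shows ring62 shadowed at (284,190), the pills cap at (259,122), ring46 at (141,136), and the turquoise rings on the right at (362,93) and (441,187).

```bash
python3 -c "
from h import *
s=robot.sense();c=robot.camera_info('wrist');T=np.eye(4);T[:3,:3]=R.from_euler('xyz',s['tcp_rot'],degrees=True).as_matrix();T[:3,3]=s['position']
cam=(np.array(c['intrinsics']),np.array(c['D']),T@np.array(c['T_tool_cam']))
print(plane(cam,[[284,190],[252,190],[316,190]],.014))
from d import to
to(*plane(cam,[[284,190]],.014)[0],.014,-131.5)"
```

```text
[[ 0.504  -0.2343]
 [ 0.5269 -0.2545]
 [ 0.4812 -0.2141]]
pos [ 0.5011 -0.2367  0.1978] rot [ 179.9829   -0.0067 -131.4976] open 0.08710105795232485 F [-0.269   0.2725  0.2127] t 12.2
shift cm [-0.3734 -0.0678 18.384 ]
turn [ 0.0171 -0.0067  0.0024]
```

Emit:
{"api": "move_arm", "payload": {"rows": [[[-0.39,-0.15,3.4,0,0,0,0],[0,0,4,0,0,0,0],[0,0,4,0,0,0,0],[0,0,4,0,0,0,0],[0,0,2,0,0,0,0],[0,0,1,0,0,0,0],[0,0,0,0,0,0,255],[0,0,0,0,0,0,255],[0,0,0,0,0,0,255],[0,0,0,0,0,0,255],[0,0,0,0,0,0,255],[0,0,0,0,0,0,255]]], "newtons": 15}}

```text
clock: 13.7
position: [0.5054, -0.2349, 0.0149]
tcp_rot: [-179.9, 0.0, -131.5]
wrist_force: [-1.2, 1.3, 6.6]
opening: 0.0603
grip_force: 15.0
```

Emit:
{"api": "move_arm", "payload": {"rows": [[[0,0,-2,0,0,0,255],[0,0,-5,0,0,0,255],[0,0,-6,0,0,10,255],[0,0,-6,0,0,10,255],[0,0,-3,0,0,10,255],[0,0,0,0,0,10,255],[0,0,0,0,0,5,255],[-0.8,0,0,0,0,0,255],[-1.0,3,0,0,0,0,255],[-1.0,5,0,0,0,0,255],[-1.0,5,0,0,0,0,255],[-1.0,3,0,0,0,0,255],[0,0,0,0,0,0,255],[0,0,0,0,0,0,255]]]}}

```text
clock: 15.45
position: [0.543, -0.0723, 0.2337]
tcp_rot: [-180.0, -0.0, -176.4]
wrist_force: [0.8, 0.7, -0.6]
opening: 0.0604
grip_force: 15.0
```

```bash
python3 d.py .573 -.0205 .23 -176.5; python3 -c "
from h import *
grab('wrist','w3')"
```

```text
pos [ 0.543  -0.0723  0.2337] rot [-179.9911   -0.0493 -176.417 ] open 0.060374415937717175 F [ 0.7508  0.679  -0.6003] t 15.45
shift cm [-3.3196  4.9866  0.3626]
turn [-0.009  -0.0493  0.083 ]
```

View pics/w3.png

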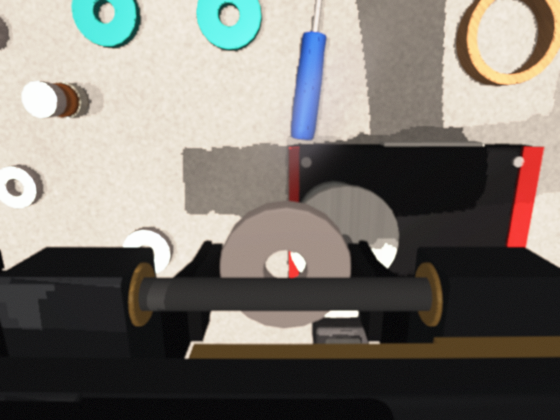

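The wrist view shows the ring held level with its hole at (286,264). The plate is visible behind it, its arc topping at (345,178) with the right edge at about column 400. I'll locate the spindle from the earlier arm-free pictures.

Run:
```python
from h import *
def C(n): c=robot.camera_info(n); return (np.array(c['intrinsics']),np.array(c['D']),np.array(c['pose']))
im=cv2.imread("pics/t2.png"); S,V=cv2.split(cv2.cvtColor(im,cv2.COLOR_BGR2HSV))[1:]
for c in blobs((V>150)&(S<50),100):
    x,y=c[:,0].mean(0)
    if 255<x<310 and 160<y<225: h=cv2.convexHull(c); print(x,y,cv2.boundingRect(c),circ(C("top"),h,.105))
cam=C("top")
for p in [(.573,-.0205),(.5757,-.0235)]: print(proj(cam,[[*p,.187],[*p,.105]]))
print(V[165:212:2,268:300:2])
sc=C("scene"); print("scene tip",plane(sc,[[278.3,208.5]],.187),"foot",plane(sc,[[278.3,236]],.105))
```

```text
302.83168316831683 171.44554455445544 (286, 161, 40, 26) (array([ 0.6234, -0.0726]), np.float64(0.04294662743622286))
275.28205128205127 189.2051282051282 (264, 163, 23, 50) (array([ 0.5882, -0.0281]), np.float64(0.05571235476424969))
[[282.1007 186.7534]
 [281.9179 193.1027]]
[[283.4964 185.5479]
 [283.2203 191.9759]]
[[  8   7  10  10 218 210  77  39  50  56 162 202 202 201 200 202]
 [ 19  35  32   2 217 211  49  41  58  69 183 205 203 202 203 203]
 [ 33  32  33  16 216 218  40  43  59  71 203 209 208 209 207 206]
 [ 30  30  29  28 214 223  42  45  66  81 211 208 209 210 207 207]
 [ 29  31  28  26 217 168  40  47  69  97 212 210 209 208 207 209]
 [ 32  32  28  61 184 149  39  49  68 107 210 208 208 208 208 206]
 [ 31  21 153 216 220  69  38  54  66 151 211 207 207 209 208 208]
 [ 19 218 213 210 212  50  38  54  70 180 208 208 208 208 209 207]
 [185 210 208 210 216  41  40  51  67 194 200 202 204 204 206 205]
 [212 209 209 207 220  31  43  57  65 199 199 201 203 199 201 202]
 [210 210 209 208 222  31  41  56  65 203 202 200 201 200 201 201]
 [210 208 209 210 221  26  40  32  95 199 
[... 184 characters left out ...]
  30  48 148 169 170 171 176 172 110 125]
 [208 208 202 200 200 215  25  43 149 156 159 162 166  93 107 131]
 [208 209 209 211 210 213  96  37 139 139 144 146 155  94 107 142]
 [209 208 209 207 209 209 223  32 119 122 125 127 130  96 118 143]
 [212 208 208 209 209 207 188  25  91  97 101  96  87  93 134 139]
 [210 204 209 212 210 210 211 214 148 112  72  78  62  93 107 141]
 [154 203 201 201 201 206 201 202 207 219 118 128  89  93 113 138]
 [ 31 153 205 202 204 200 202 200 201 211 106 114  79  95 116 134]
 [ 35  17  45 191 206 205 202 201 204  85  82  85  75 100 116 133]
 [ 37  38  19   6  78 177 189 195 209  87  68  56  79 100 116 139]]
scene tip [[ 0.5798 -0.0241]] foot [[ 0.5771 -0.0211]]
```

Emit:
{"api": "move_arm", "payload": {"rows": [[[-2,0,0,0,0,0,255],[-2.5,0,0,0,0,0,255],[0,0,0,0,0,0,255],[0,0,0,0,0,0,255],[0,0,0,0,0,0,255]]]}}

```text
clock: 16.12
position: [0.5872, -0.0698, 0.2342]
tcp_rot: [180.0, -0.0, -176.5]
wrist_force: [-0.9, -0.2, 0.9]
opening: 0.0599
grip_force: 15.0
```

```bash
python3 -c "
from h import *
im,cam=grab('wrist','w4'); print(robot.sense()['position'],robot.sense()['tcp_rot'])
for p in [(.573,-.0205),(.5757,-.0235)]: print(proj(cam,[[*p,.187],[*p,.105]]))
cv2.imwrite('pics/w4c.png',cv2.resize(im[120:300,200:440],None,fx=3,fy=3))"
```

```text
[ 0.5873 -0.0697  0.2343] [ 179.9971    0.0047 -176.488 ]
[[371.3769 217.8772]
 [347.5137 187.2731]]
[[365.65   222.0199]
 [343.4159 190.3444]]
```

View pics/w4c.png

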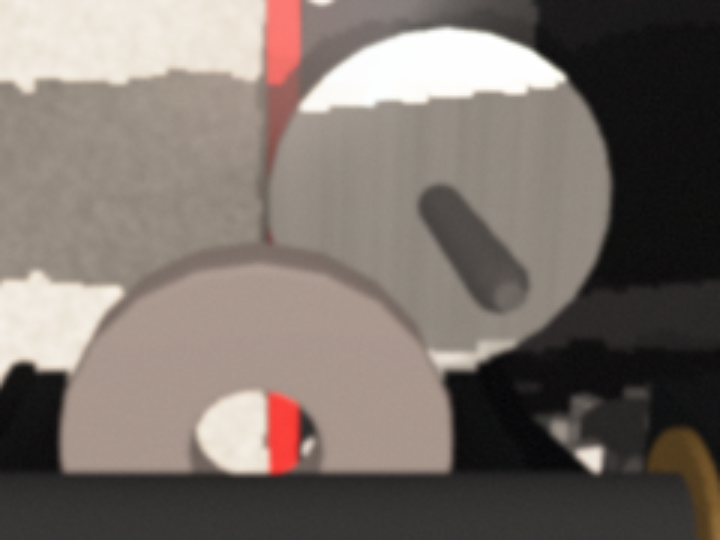

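The close view shows the bare spindle with its tip at (369.7,218.3) and foot at (346.7,186.7). The ring is centred at column 285.5, with the back rim of its top face at row 207.3.

Run:
```python
from h import *
from d import to
s=robot.sense();c=robot.camera_info('wrist');M=R.from_euler('xyz',s['tcp_rot'],degrees=True);T=np.eye(4);T[:3,:3]=M.as_matrix();T[:3,3]=s['position']
cam=(np.array(c['intrinsics']),np.array(c['D']),T@np.array(c['T_tool_cam']))
sp=plane(cam,[[369.7,218.3]],.187)[0]; print(sp, plane(cam,[[346.7,187]],.105))
e=plane(cam,[[285.5,207.3]],s['position'][2]-.001)[0]
print("ring back edge in tool",M.inv().apply(np.r_[e-s['position'][:2],0])*1000)
to(*sp,.234,-176.5)
```

```text
[ 0.5734 -0.0213] [[ 0.573 -0.021]]
ring back edge in tool [30.3612  0.4381 -0.0025]
pos [ 0.5873 -0.0697  0.2343] rot [ 179.9971    0.0047 -176.488 ] open 0.06039587270194439 F [-0.2931 -0.7061 -0.7476] t 16.175
shift cm [1.0842 4.9183 0.032 ]
turn [0.0029 0.0047 0.012 ]
```

Emit:
{"api": "move_arm", "payload": {"rows": [[[1.08,2.4,0,0,0,0,255],[0,2.5,0,0,0,0,255],[0,0,0,0,0,0,255],[0,0,1,0,0,0,255],[0,0,2,0,0,0,255],[0,0,2,0,0,0,255],[0,0,2,0,0,0,255],[0,0,1.4,0,0,0,255],[0,0,1,0,0,0,255],[0,0,0,0,0,0,255],[0,0,0,0,0,0,255]]]}}

```text
clock: 17.55
position: [0.5746, -0.0211, 0.1407]
tcp_rot: [-180.0, 0.1, -176.5]
wrist_force: [-0.2, -0.0, -0.2]
opening: 0.0603
grip_force: 15.0
```

Emit:
{"api": "move_arm", "payload": {"rows": [[[0,0,0,0,0,0,0],[0,0,0,0,0,0,0],[0,0,0,0,0,0,0],[0,0,0,0,0,0,0],[0,0,-2,0,0,0,0],[0,0,-3,0,0,0,0],[0,0,-4,0,0,0,0],[0,-2,-1,0,0,0,0],[0,-4,0,0,0,0,0],[0,-4,0,0,0,0,0],[0,0,0,0,0,0,0],[0,0,0,0,0,0,0]]]}}

```text
clock: 19.05
position: [0.5798, -0.1212, 0.2393]
tcp_rot: [180.0, -0.1, -176.5]
wrist_force: [-0.8, -0.2, 0.2]
opening: 0.0872
grip_force: 0.0
```

```bash
python3 - <<'E'
from h import *
im,cam=grab("wrist"); im2,c2=grab("scene")
print(robot.sense()['position'])
a=cv2.resize(im[100:300,140:460],(400,250)); b=cv2.resize(im2[180:300,220:380],(400,300))
o=np.zeros((550,400,3),np.uint8); o[:250]=a;o[250:]=b; cv2.imwrite("pics/w5.png",o)
E
python3 rings.py; python3 d.py .6363 -.2239 .2 -176.5
```

```text
[ 0.5801 -0.1204  0.2397]
ring? px 417.6304347826087 202.08695652173913 xy [ 0.5704 -0.3626] D 40.442158978784235
ring? px 424.55263157894734 264.1578947368421 xy [ 0.4146 -0.3767] D 32.39769296367538
ring? px 396.46875 237.5 xy [ 0.4806 -0.3074] D 28.334572285551204
pos [ 0.5802 -0.1202  0.2398] rot [ 179.9904   -0.0223 -176.4121] open 0.0865066475717114 F [ 0.0251 -0.5015  0.6854] t 19.2
shift cm [ -4.9538 -10.6974   3.9807]
turn [ 0.0096 -0.0223  0.0879]
```

View pics/w5.png

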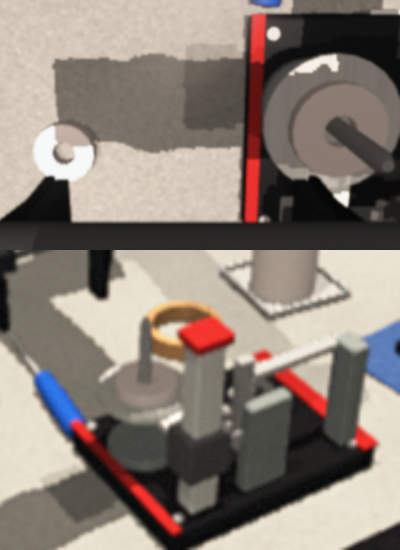

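Ring62 lies flat on the carriage plate and the cover stands in the tray. Ring54 is at about (192,221) in the wrist picture.

```bash
cat > wp.py <<'E'
# wp.py u v z : wrist pixel on plane z, with shift for the TCP to go there (to TCP height argv[4])
import sys
from h import *
from d import to
def wcam():
    s=robot.sense();c=robot.camera_info('wrist');M=R.from_euler('xyz',s['tcp_rot'],degrees=True);T=np.eye(4);T[:3,:3]=M.as_matrix();T[:3,3]=s['position']
    return (np.array(c['intrinsics']),np.array(c['D']),T@np.array(c['T_tool_cam']))
if __name__=="__main__":
    u,v,z,h=map(float,sys.argv[1:5]); p=plane(wcam(),[[u,v]],z)[0]; print(p); to(*p,h,-176.5)
E
python3 wp.py 192 221 .014 .014
```

```text
[ 0.6346 -0.219 ]
pos [ 0.5802 -0.1202  0.2398] rot [ 179.9904   -0.0223 -176.4121] open 0.0865066475717114 F [ 0.0251 -0.5015  0.6854] t 19.2
shift cm [ -4.8227 -10.1999  22.5808]
turn [ 0.0096 -0.0223  0.0879]
```

Emit:
{"api": "move_arm", "payload": {"rows": [[[-2.4,-5.2,0,0,0,0,0],[-2.45,-5.2,2.5,0,0,0,0],[0,0,5,0,0,0,0],[0,0,5,0,0,0,0],[0,0,5,0,0,0,0],[0,0,3,0,0,0,0],[0,0,1.5,0,0,0,0],[0,0,0.5,0,0,0,0],[0,0,0,0,0,0,255],[0,0,0,0,0,0,255],[0,0,0,0,0,0,255],[0,0,0,0,0,0,255],[0,0,0,0,0,0,255],[0,0,0,0,0,0,255],[0,0,0,0,0,0,255],[0,0,-4,0,0,0,255],[0,0,-6,0,0,0,255],[0,0,-6,0,0,0,255],[0,0,-6,0,0,0,255],[0,0,0,0,0,0,255]]]}}

```text
clock: 21.7
position: [0.6376, -0.2223, 0.2415]
tcp_rot: [-179.8, 0.7, -176.4]
wrist_force: [-0.2, -0.5, -1.2]
opening: 0.0537
grip_force: 15.0
```

```bash
cat > held.py <<'E'
# back edge of held ring's top face in the wrist view -> ring centre in tool frame; shift to spindle
import sys
from wp import *
D=float(sys.argv[1]); s=robot.sense(); zt=s['position'][2]-.001
im,_=grab("wrist","held%d"%D); cam=wcam(); T=R.from_euler('xyz',s['tcp_rot'],degrees=True)
S,V=cv2.split(cv2.cvtColor(im,cv2.COLOR_BGR2HSV))[1:]
x=285; up=[proj(cam,[*(s['position'][:2]+T.apply([D/2000+k/1000,0,0])[:2]),zt])[0][1] for k in (-3,0,3)]
print("expected row of back edge for +-3mm",up); print("V down col 285, rows 170..270 by 3",V[170:270:3,x])
to(.5733,-.0212,.234,-176.5)
E
python3 held.py 54
```

```text
expected row of back edge for +-3mm [np.float64(227.78237650859558), np.float64(221.1957163509764), np.float64(214.53887918512265)]
V down col 285, rows 170..270 by 3 [134 129 128 131 129 129 128 131 130 130 130 132 129 112 110 125 154 150
 151 151 150 149 149 150 148 149 156 226 230 229 228 231 230 224]
pos [ 0.6358 -0.2216  0.2375] rot [-179.9812    0.2992 -176.4812] open 0.05387814041248588 F [-0.5018  0.5209 -2.3332] t 21.75
shift cm [ 5.0138 20.3835  0.3144]
turn [-0.0188  0.2992  0.0187]
```

Emit:
{"api": "move_arm", "payload": {"rows": [[[1.25,5.0,0,0,0,0,255],[1.25,5.1,0,0,0,0,255],[1.25,5.1,0,0,0,0,255],[1.25,5.1,0,0,0,0,255],[0,0,0,0,0,0,255],[0,0,0,0,0,0,255],[0,0,0,0,0,0,255],[0,0,0,0,0,0,255]]]}}

```text
clock: 22.75
position: [0.5727, -0.0231, 0.2346]
tcp_rot: [-180.0, -0.0, -176.6]
wrist_force: [0.2, -1.0, -0.4]
opening: 0.0541
grip_force: 15.0
```

```bash
python3 held.py 54
```

```text
expected row of back edge for +-3mm [np.float64(220.93605418026675), np.float64(214.45615596925836), np.float64(207.91048639185794)]
V down col 285, rows 170..270 by 3 [179 186 185 185 184 183 184 183 175 102  95  94  94 129 137 152 187 183
 184 182 183 183 182 182 182 181 181 217 252 255 255 255 255 255]
pos [ 0.5727 -0.023   0.2347] rot [-179.9968   -0.0336 -176.5622] open 0.053757594997073756 F [ 0.1204  0.012  -1.4232] t 22.8
shift cm [-0.072   0.174   0.0722]
turn [-0.0031 -0.0336 -0.0622]
```

Emit:
{"api": "move_arm", "payload": {"rows": [[[0,0.17,0,0,0,0,255],[0,0,1,0,0,0,255],[0,0,2,0,0,0,255],[0,0,2,0,0,0,255],[0,0,2,0,0,0,255],[0,0,1.3,0,0,0,255],[0,0,1,0,0,0,255],[0,0,0,0,0,0,255],[0,0,0,0,0,0,255]]]}}

```text
clock: 23.92
position: [0.573, -0.0203, 0.1428]
tcp_rot: [-180.0, 0.1, -176.5]
wrist_force: [0.6, -0.2, -1.9]
opening: 0.0537
grip_force: 15.0
```

Emit:
{"api": "move_arm", "payload": {"rows": [[[0,0,0,0,0,0,0],[0,0,0,0,0,0,0],[0,0,0,0,0,0,0],[0,0,0,0,0,0,0],[0,0,-2,0,0,0,0],[0,0,-3,0,0,0,0],[0,0,-4,0,0,0,0],[0,-2,-1,0,0,0,0],[0,-5,0,0,0,0,0],[0,-6,0,0,0,0,0],[0,-6,0,0,0,0,0],[0,-5,0,0,0,0,0],[0,0,0,0,0,0,0],[0,0,0,0,0,0,0]]]}}

```text
clock: 25.68
position: [0.5866, -0.2602, 0.2412]
tcp_rot: [180.0, -0.1, -176.5]
wrist_force: [0.3, 0.3, -0.8]
opening: 0.0869
grip_force: 0.0
```

```bash
python3 rings.py; python3 wr.py 205; python3 d.py .5700 -.3613 .014 -176.5; python3 -c "
from h import *
im,c=grab('scene'); im2,c=grab('wrist')
cv2.imwrite('pics/m6.png',np.vstack([cv2.resize(im[180:300,220:380],(400,300)),cv2.resize(im2[0:300],(400,215))]))"
```

```text
ring? px 331.5497076023392 170.17738791423002 xy [ 0.6403 -0.1378] D 309.8510281846678
ring? px 315.79399141630904 304.6266094420601 xy [ 0.317  -0.1039] D 152.0565274331585
ring? px 424.6923076923077 264.28205128205127 xy [ 0.4147 -0.3767] D 32.67924773579863
ring? px 396.46875 237.53125 xy [ 0.4805 -0.3074] D 28.473913257854154
px [250.6442  60.0096] xy [ 0.4715 -0.2999] D 33.919512838821085
pos [ 0.5871 -0.259   0.2419] rot [ 179.9786   -0.0304 -176.409 ] open 0.08710650048605867 F [ 0.1697  0.1471 -0.0469] t 25.775
shift cm [  2.3361 -10.1063  22.7865]
turn [ 0.0214 -0.0304  0.091 ]
```

View pics/m6.png

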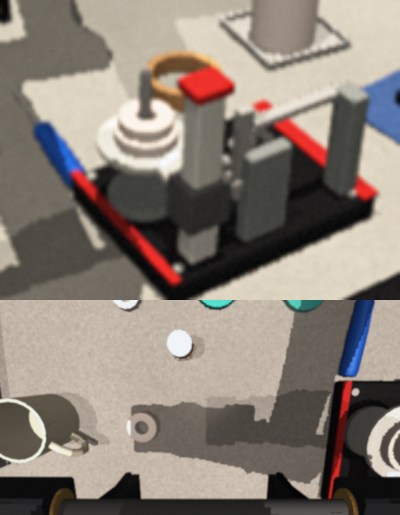

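Two rings are stacked neatly, ring62 then ring54. Ring46 is at about (203,177) in the full wrist picture, half in shadow, and the mug handle is nearby at about (126,195). I'll turn the gripper 45° to keep its body off the mug.

```bash
python3 wp.py 203 177 .014 .014
```

```text
[ 0.5925 -0.3461]
pos [ 0.5874 -0.2588  0.2423] rot [ 179.9938    0.0046 -176.3726] open 0.08732160000491448 F [ 0.0423  1.2192 -0.3847] t 25.875
shift cm [ 0.0452 -8.7495 22.8269]
turn [0.0062 0.0046 0.1274]
```

Emit:
{"api": "move_arm", "payload": {"rows": [[[0,-4.35,0,0,0,0,0],[0,-4.4,0,0,0,0,0],[0,0,1,0,0,10.5,0],[0,0,1,0,0,10.5,0],[0,0,1,0,0,10.5,0],[0,0,1,0,0,10.5,0],[0,0,0,0,0,3,0],[0,0,0,0,0,0,0],[0,0,0,0,0,0,0]]]}}

```text
clock: 27.0
position: [0.593, -0.3467, 0.2025]
tcp_rot: [180.0, 0.0, 138.6]
wrist_force: [0.0, 0.2, -0.5]
opening: 0.0869
grip_force: 0.0
```

```bash
python3 - <<'E'
from h import *
im,cam=grab("wrist","w7"); s=robot.sense(); print(s['position'],s['tcp_rot'])
g=cv2.medianBlur(cv2.cvtColor(im,cv2.COLOR_BGR2GRAY),3)
for z in (.014,):
  for q in cv2.HoughCircles(g,cv2.HOUGH_GRADIENT,1,25,param1=80,param2=18,minRadius=12,maxRadius=45)[0][:8]:
    if q[1]<240: print(q,plane(cam,[q[:2]],z),plane(cam,[q[:2]+[q[2],0]],z)-plane(cam,[q[:2]],z))
E
python3 rings.py
```

```text
[ 0.5929 -0.3468  0.2025] [179.9883   0.0288 138.6082]
[130.5  55.5  22.9] [[ 0.4151 -0.3716]] [[0.0135 0.0152]]
[242.5  43.5  29.3] [[ 0.4736 -0.2908]] [[0.0169 0.0192]]
[280.5 187.5  23.3] [[ 0.592  -0.3512]] [[0.0149 0.0169]]
ring? px 385.3259911894273 153.81718061674007 xy [ 0.6843 -0.2701] D 280.36797621817885
ring? px 361.15765765765764 272.45045045045043 xy [ 0.396  -0.2141] D 138.01393222018984
ring? px 424.6923076923077 264.2564102564103 xy [ 0.4148 -0.3767] D 32.80773021707274
ring? px 399.25 238.0 xy [ 0.4794 -0.3134] D 19.366178222167306
```

View pics/w7.png

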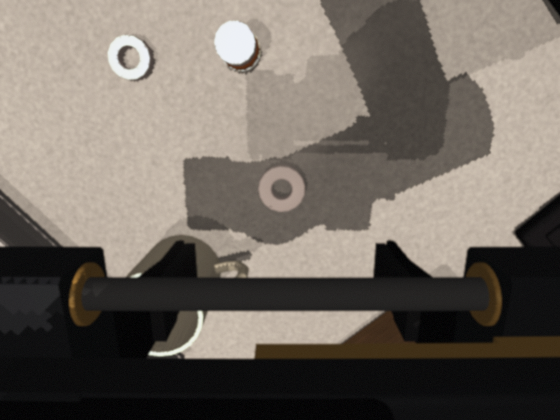

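Ring46 has been knocked to about (281,188) in the wrist picture, roughly (0.592, -0.351). The mug handle shows at (232,262) and the mug rim near (180,320).

Run:
```python
from wp import *
s=robot.sense(); T=R.from_euler('xyz',s['tcp_rot'],degrees=True); cam=wcam()
ring=plane(cam,[[281,188]],.014)[0]; print("ring",ring)
for z in (.03,.05,.07,.09):
    p=plane(cam,[[232,262],[250,256],[203,310],[210,255]],z)
    print(z,p.tolist(),"tool mm",[ (T.inv().apply([*(q-ring),0])[:2]*1000).round() for q in p])
c=robot.camera_info("scene"); sc=(np.array(c['intrinsics']),np.array(c['D']),np.array(c['pose']))
print("handle by scene",[plane(sc,[[118,325],[100,310]],z).tolist() for z in (.05,.09)])
to(*ring,.014)
```

```text
ring [ 0.5925 -0.3514]
0.03 [[0.6136017981030609, -0.43375737571170914], [0.6205723894005378, -0.4162666246734223], [0.6324566039810507, -0.49254299167725424], [0.5941590781697227, -0.4447138713126133]] tool mm [array([-70., -48.]), array([-64., -30.]), array([-123.,  -79.]), array([-63., -69.])]
0.05 [[0.608931681191836, -0.4253991420929688], [0.6154708545558377, -0.4089909138057432], [0.6266195413917879, -0.48054644849830386], [0.5906922936153691, -0.435677527546749]] tool mm [array([-61., -45.]), array([-55., -28.]), array([-111.,  -74.]), array([-54., -64.])]
0.07 [[0.6042615642806113, -0.41704090847422837], [0.6103693197111376, -0.40171520293806406], [0.6207824788025251, -0.4685499053193535], [0.5872255090610157, -0.42664118378088467]] tool mm [array([-52., -41.]), array([-47., -26.]), array([-99., -69.]), array([-46., -60.])]
0.09 [[0.5995914473693865, -0.40868267485548804], [0.6052677848664376, -0.394439492070385], [0.6149454162132623, -0.4565533621404031], [0.5837587245066621, -0.41760484001502035]] tool mm [array([-43., -38.]), array([-38., -24.]), array([-86., -64.]), array([-37., -55.])]
handle by scene [[[0.6284788801856291, -0.428213706525179], [0.5678924630336614, -0.45234850404125526]], [[0.668538081363141, -0.4309267716079485], [0.6111625903646047, -0.4537824861843988]]]
pos [ 0.5928 -0.347   0.2024] rot [179.9873   0.0267 138.5857] open 0.08717658916415069 F [-0.0837  0.3963  0.112 ] t 27.1
shift cm [-0.2591 -0.3589 18.844 ]
```

Emit:
{"api": "move_arm", "payload": {"rows": [[[-0.22,-0.36,0.8,0,0,0,0],[0,0,5,0,0,0,0],[0,0,5,0,0,0,0],[0,0,5,0,0,0,0],[0,0,2,0,0,0,0],[0,0,1,0,0,0,0],[0,0,0,0,0,0,255],[0,0,0,0,0,0,255],[0,0,0,0,0,0,255],[0,0,0,0,0,0,255],[0,0,0,0,0,0,255],[0,0,0,0,0,0,255],[0,0,0,0,0,0,255],[0,0,0,0,0,0,255],[0,0,-4,0,0,0,255],[0,0,-6,0,0,0,255],[0,0,-6,0,0,0,255],[0,0,-6,0,0,0,255],[0,0,0,0,0,0,255],[0,0,0,0,0,0,255]]]}}

```text
clock: 29.6
position: [0.5914, -0.351, 0.2331]
tcp_rot: [180.0, -0.1, 138.5]
wrist_force: [-0.5, -0.2, -1.1]
opening: 0.0457
grip_force: 15.0
```

```bash
python3 d.py .573 -.021 .234 -176.5
```

```text
pos [ 0.5914 -0.351   0.2331] rot [179.9787  -0.0934 138.5086] open 0.045696607094187006 F [-0.4976 -0.234  -1.1421] t 29.6
shift cm [23.2409 23.4973 -0.041 ]
turn [  0.0568  -0.0802 -44.9914]
```

Emit:
{"api": "move_arm", "payload": {"rows": [[[3.87,3.91,0,0,0,0,255],[3.87,3.91,0,0,0,0,255],[3.87,3.91,0,0,0,0,255],[3.87,3.91,0,0,0,0,255],[3.87,3.91,0,0,0,0,255],[3.87,3.91,0,0,0,0,255],[0,0,0,0,0,-10,255],[0,0,0,0,0,-10,255],[0,0,0,0,0,-10,255],[0,0,0,0,0,-10,255],[0,0,0,0,0,-5,255],[0,0,0,0,0,0,255],[0,0,0,0,0,0,255],[0,0,0,0,0,0,255]]]}}

```text
clock: 31.35
position: [0.5731, -0.0219, 0.2336]
tcp_rot: [-180.0, -0.1, -176.5]
wrist_force: [0.6, -0.2, -1.5]
opening: 0.0456
grip_force: 15.0
```

```bash
python3 held.py 46
```

```text
expected row of back edge for +-3mm [np.float64(229.39952469092373), np.float64(223.00732583442837), np.float64(216.55037261344208)]
V down col 285, rows 170..270 by 3 [184 152 182 186 186 185 185 184 182 153  94  93  91  91  90  88  93 132
 134 150 187 183 183 181 181 182 181 182 237 255 255 255 255 255]
pos [ 0.5732 -0.0219  0.2338] rot [-179.9987   -0.032  -176.5038] open 0.045177169256476 F [-0.247   0.4784 -1.1452] t 31.4
shift cm [-0.0173  0.0678 -0.0201]
turn [-0.0013 -0.032  -0.0038]
```

Emit:
{"api": "move_arm", "payload": {"rows": [[[0.18,0.07,0,0,0,0,255],[0,0,1,0,0,0,255],[0,0,2,0,0,0,255],[0,0,2,0,0,0,255],[0,0,2,0,0,0,255],[0,0,1.1,0,0,0,255],[0,0,0,0,0,0,255],[0,0,0,0,0,0,255]]]}}

```text
clock: 32.4
position: [0.572, -0.0212, 0.1538]
tcp_rot: [-180.0, 0.1, -176.5]
wrist_force: [-0.8, -0.0, -1.2]
opening: 0.0456
grip_force: 15.0
```

Emit:
{"api": "move_arm", "payload": {"rows": [[[0,0,0,0,0,0,0],[0,0,0,0,0,0,0],[0,0,0,0,0,0,0],[0,0,0,0,0,0,0],[0,0,0,0,0,0,0],[0,0,-2,0,0,0,0],[0,0,-3,0,0,0,0],[0,0,-4,0,0,0,0],[0,-2,-1,0,0,0,0],[1,-5,0,0,0,0,0],[3,-5,0,0,0,0,0],[3,-5,0,0,0,0,0],[3,-5,0,0,0,0,0],[3,-5,0,0,0,0,0],[0,0,0,0,0,0,0],[0,0,0,0,0,0,0]]]}}

```text
clock: 34.4
position: [0.4578, -0.2991, 0.2525]
tcp_rot: [180.0, -0.0, -176.5]
wrist_force: [0.4, -0.9, -0.3]
opening: 0.0873
grip_force: 0.0
```

```bash
cat > hc.py <<'E'
from h import *
im,cam=grab("wrist"); s=robot.sense(); print(s['position'],s['tcp_rot'])
g=cv2.medianBlur(cv2.cvtColor(im,cv2.COLOR_BGR2GRAY),3)
for q in cv2.HoughCircles(g,cv2.HOUGH_GRADIENT,1,25,param1=80,param2=18,minRadius=12,maxRadius=45)[0][:10]:
    if q[1]<240: a=plane(cam,[q[:2],q[:2]+[q[2],0]],.014); print(q,a[0],"D",2000*np.linalg.norm(a[1]-a[0]))
E
python3 hc.py; python3 rings.py;  python3 d.py .4147 -.3745 .014 -176.5; python3 -c "
from h import *
im,c=grab('scene'); cv2.imwrite('pics/s8.png',im); im2,c=grab('wrist')
cv2.imwrite('pics/m8.png',np.vstack([cv2.resize(im[180:300,220:380],(400,300)),cv2.resize(im2[0:300],(400,215))]))"
```

```text
[ 0.4583 -0.2985  0.2526] [ 179.9673   -0.0391 -176.4617]
[331.5 116.5  30.2] [ 0.3915 -0.2536] D 63.67891605190343
[442.5 121.5  31.5] [ 0.3892 -0.1355] D 67.4403744803305
[286.5 201.5  15. ] [ 0.4867 -0.2951] D 33.58182012338267
[215.5 130.5  16.8] [ 0.4134 -0.3753] D 35.75180566345478
ring? px 358.17636363636365 248.33636363636364 xy [ 0.4457 -0.1906] D 324.0687197277912
ring? px 432.9025974025974 205.5 xy [ 0.5635 -0.4005] D 110.7805964637198
ring? px 424.6923076923077 264.35897435897436 xy [ 0.4144 -0.3768] D 32.34541092384353
pos [ 0.4586 -0.2981  0.2528] rot [ 179.9766   -0.0298 -176.41  ] open 0.08692288904733445 F [0.188  0.0714 0.8358] t 34.5
shift cm [ 4.8467 -7.3578 23.8754]
turn [ 0.0234 -0.0298  0.09  ]
```

View pics/m8.png

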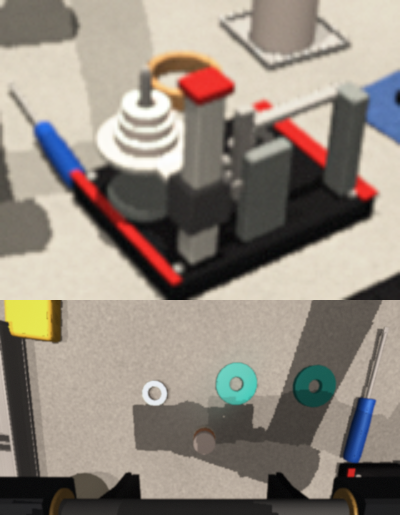

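Three rings are stacked neatly. Ring38 is at wrist (215,130), which puts it at (0.4137, -0.3755), so it has not moved.

Emit:
{"api": "move_arm", "payload": {"rows": [[[2.45,-3.7,0,0,0,0,0],[2.5,-3.75,2,0,0,0,0],[0,0,6,0,0,0,0],[0,0,6,0,0,0,0],[0,0,5,0,0,0,0],[0,0,3,0,0,0,0],[0,0,1.4,0,0,0,0],[0,0,0.5,0,0,0,0],[0,0,0,0,0,0,255],[0,0,0,0,0,0,255],[0,0,0,0,0,0,255],[0,0,0,0,0,0,255],[0,0,0,0,0,0,255],[0,0,0,0,0,0,255],[0,0,0,0,0,0,255],[0,0,0,0,0,0,255],[0,0,0,0,0,0,255]]]}}

```text
clock: 36.72
position: [0.4135, -0.3762, 0.0142]
tcp_rot: [-180.0, -0.0, -176.5]
wrist_force: [-0.6, 0.5, 0.7]
opening: 0.0376
grip_force: 15.0
```

Emit:
{"api": "move_arm", "payload": {"rows": [[[0,0,-4,0,0,0,255],[0,0,-6,0,0,0,255],[0,0,-6,0,0,0,255],[0,0,-6,0,0,0,255],[0,0,-1,0,0,0,255],[0,0,0,0,0,0,255],[0,0,0,0,0,0,255]]]}}

```text
clock: 37.6
position: [0.4126, -0.3755, 0.2417]
tcp_rot: [179.8, -0.2, -176.5]
wrist_force: [-0.5, 0.6, -0.6]
opening: 0.0373
grip_force: 15.0
```

```bash
python3 held.py 38
```

```text
expected row of back edge for +-3mm [np.float64(237.9870313472136), np.float64(231.667725108758), np.float64(225.2852063376327)]
V down col 285, rows 170..270 by 3 [126 124 124 119 119 122 121 122 122 123 121 117 115 117 120 117 117 118
 121 101 101 110 145 147 143 142 142 177 219 215 213 212 216 219]
pos [ 0.4126 -0.3756  0.2417] rot [ 179.8456   -0.2175 -176.4827] open 0.037786062402251915 F [-0.1249 -0.602  -0.9299] t 37.65
shift cm [-18.216   34.385    0.7943]
turn [ 0.1544 -0.2176  0.017 ]
```

Emit:
{"api": "move_arm", "payload": {"rows": [[[-2.6,4.91,0,0,0,0,255],[-2.6,4.91,0,0,0,0,255],[-2.6,4.91,0,0,0,0,255],[-2.6,4.91,0,0,0,0,255],[-2.6,4.91,0,0,0,0,255],[-2.6,4.91,0,0,0,0,255],[-2.55,4.91,0,0,0,0,255],[0,0,0,0,0,0,255],[0,0,0,0,0,0,255],[0,0,0,0,0,0,255],[0,0,0,0,0,0,255]]]}}

```text
clock: 39.02
position: [0.5731, -0.023, 0.2441]
tcp_rot: [-180.0, -0.0, -176.6]
wrist_force: [-0.0, 0.1, -0.6]
opening: 0.0377
grip_force: 15.0
```

```bash
python3 held.py 38
```

```text
expected row of back edge for +-3mm [np.float64(237.80673407581963), np.float64(231.4952706266135), np.float64(225.11978702707825)]
V down col 285, rows 170..270 by 3 [164 172 187 155 169 187 184 184 183 180 109  94  94  93  90  90  90  91
  97 128 135 141 185 185 183 180 180 249 255 255 255 255 255 255]
pos [ 0.5732 -0.0229  0.2442] rot [-179.9998    0.0044 -176.5524] open 0.03757953836417076 F [ 0.6428  0.2103 -0.245 ] t 39.075
shift cm [-0.0198  0.1688  1.0219]
turn [-0.0002  0.0044 -0.0524]
```

Emit:
{"api": "move_arm", "payload": {"rows": [[[0.1,0.17,0,0,0,0,255],[0,0,1,0,0,0,255],[0,0,2,0,0,0,255],[0,0,2,0,0,0,255],[0,0,1.8,0,0,0,255],[0,0,1,0,0,0,255],[0,0,0,0,0,0,255],[0,0,0,0,0,0,255],[0,0,0,0,0,0,200],[0,0,0,0,0,0,150],[0,0,0,0,0,0,100],[0,0,0,0,0,0,50],[0,0,0,0,0,0,0],[0,0,-2,0,0,0,0],[0,0,-3,0,0,0,0],[0,0,-4,0,0,0,0],[0,0,-2,0,0,0,0]]]}}

```text
clock: 41.2
position: [0.5732, -0.0203, 0.2787]
tcp_rot: [180.0, 0.2, -176.5]
wrist_force: [0.0, 0.7, -0.3]
opening: 0.0865
grip_force: 0.0
```

Emit:
{"api": "move_arm", "payload": {"rows": [[[0,5.5,0,0,0,0,0],[0,5.5,0,0,0,0,0],[0,5.5,0,0,0,0,0],[0,5.5,0,0,0,0,0],[0,5.5,0,0,0,0,0],[0,5.5,0,0,0,0,0],[0,3.3,0,0,0,0,0],[0,0,0,0,0,0,0],[0,0,0,0,0,0,0]]]}}

```text
clock: 42.32
position: [0.5499, 0.3416, 0.2759]
tcp_rot: [-180.0, -0.0, -176.5]
wrist_force: [0.4, 0.1, 0.2]
opening: 0.0872
grip_force: 0.0
```

Run:
```python
from h import *
s=robot.sense(); print(s['position'],s['tcp_rot'],s['clock'])
im,cam=grab("wrist","w9"); im2,c2=grab("scene","s9")
cv2.imwrite("pics/m9.png",np.hstack([cv2.resize(im2[180:300,220:380],(360,270)),cv2.resize(im[0:300],(420,270))]))
```

```text
[0.5499 0.3416 0.2759] [-179.9668   -0.0289 -176.4691] 42.325
```

View pics/m9.png

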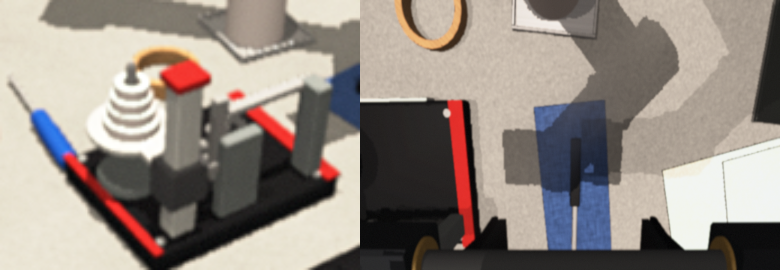

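All four rings are stacked flat. In the wrist view the rod's handle runs from about (288,153) to (287,229), with the shank going down to row 275.

Run:
```python
from wp import *
im=cv2.imread("pics/w9.png"); V=im.max(2); m=np.zeros_like(V)
m[140:245,260:310]=(V[140:245,260:310]<60)
c=blobs(m,100)[0]; r=cv2.minAreaRect(c); print(r)
cam=wcam(); b=plane(cam,cv2.boxPoints(r),.02); print(b)
e=sorted([(b[i]+b[(i+1)%4])/2 for i in range(4)],key=lambda q:q[0]); back,front=e[0],e[-1]; d=front-back; L=np.linalg.norm(d); a=np.degrees(np.arctan2(d[1],d[0]))
print("handle",back,front,L,"angle",a); g=back+d/L*.072; print("grasp",g)
b2=sorted(plane(cam,[[288,153],[287,229]],.02).tolist()); print(b2)
to(*g,.02,a-180)
```

```text
((289.4275817871094, 190.60910034179688), (18.82607078552246, 75.16545104980469), 1.5911402702331543)
[[0.6171 0.3381]
 [0.5276 0.3354]
 [0.5269 0.3566]
 [0.6164 0.3606]]
handle [0.5273 0.346 ] [0.6168 0.3494] 0.08956544938761307 angle 2.14858687209747
grasp [0.5992 0.3487]
[[0.5274038034361558, 0.3432318375271205], [0.6179177924686244, 0.3477918434700527]]
pos [0.5502 0.3409 0.2764] rot [-179.9945    0.0044 -176.5336] open 0.08676281798066522 F [-0.6898 -0.1811  0.3389] t 42.425
shift cm [-4.9386  0.4849 25.6371]
turn [-0.0054  0.0045  1.3178]
```

Emit:
{"api": "move_arm", "payload": {"rows": [[[-2.5,0.25,0,0,0,1.3,0],[-2.43,0.2,4.9,0,0,0,0],[0,0,6,0,0,0,0],[0,0,6,0,0,0,0],[0,0,5,0,0,0,0],[0,0,2.5,0,0,0,0],[0,0,1,0,0,0,0],[0,0,0.5,0,0,0,0],[0,0,0,0,0,0,255],[0,0,0,0,0,0,255],[0,0,0,0,0,0,255],[0,0,0,0,0,0,255],[0,0,0,0,0,0,255],[0,0,0,0,0,0,255],[0,0,0,0,0,0,255],[0,0,0,0,0,0,255],[0,0,0,0,0,0,255],[0,0,0,0,0,0,255],[0,0,0,0,0,0,255],[0,0,0,0,0,0,255]]], "newtons": 55}}

```text
clock: 44.92
position: [0.599, 0.349, 0.017]
tcp_rot: [-180.0, -0.0, -177.8]
wrist_force: [0.3, -0.5, 0.4]
opening: 0.0154
grip_force: 54.9
```

Emit:
{"api": "move_arm", "payload": {"rows": [[[0,0,-2,0,0,0,255],[0,0,-5,0,0,-1.35,255],[0,0,-6,0,0,0,255],[0,0,-6,0,0,0,255],[0,0,-3,0,0,0,255],[2.86,-4.55,0,0,0,0,255],[2.86,-4.55,0,0,0,0,255],[2.86,-4.55,0,0,0,0,255],[2.86,-4.55,0,0,0,0,255],[2.86,-4.55,0,0,0,0,255],[0,0,0,0,0,0,255],[0,0,4,0,0,0,255],[0,0,4,0,0,0,255],[0,0,3.2,0,0,0,255],[0,0,0,0,0,0,255],[0,0,0,0,0,0,255]]]}}

```text
clock: 46.92
position: [0.4719, 0.1139, 0.1269]
tcp_rot: [179.9, 0.2, -176.4]
wrist_force: [0.4, 0.2, -1.1]
opening: 0.0157
grip_force: 54.9
```

Run:
```python
from h import *
s=robot.sense(); print(s['position'],s['tcp_rot'],s['wrist_force'])
M=R.from_euler('xyz',s['tcp_rot'],degrees=True)
im,cam=grab("scene","s10"); imt,ct=grab("top","t10")
tip=s['position']+M.apply([-.113,0,.005]); print("tip",tip)
for n,c in (("scene",cam),("top",ct)): print(n,"tip px",proj(c,[tip]),"lift pt px",proj(c,[[.6392,.1150,.136]]),"post",proj(c,[[.6363,.1629,.136]]))
o=np.vstack([cv2.resize(im[170:280,260:400],(560,440),interpolation=2)]); cv2.imwrite("pics/m10.png",o)
```

```text
[0.4719 0.1139 0.1269] [ 179.9415    0.18   -176.3683] [ 0.3609  0.2006 -1.1396]
tip [0.5847 0.121  0.1222]
scene tip px [[329.7759 216.1366]] lift pt px [[340.8272 223.5418]] post [[356.2312 217.6341]]
top tip px [[220.4318 186.0234]] lift pt px [[223.0638 161.4934]] post [[202.0855 162.478 ]]
```

View pics/m10.png

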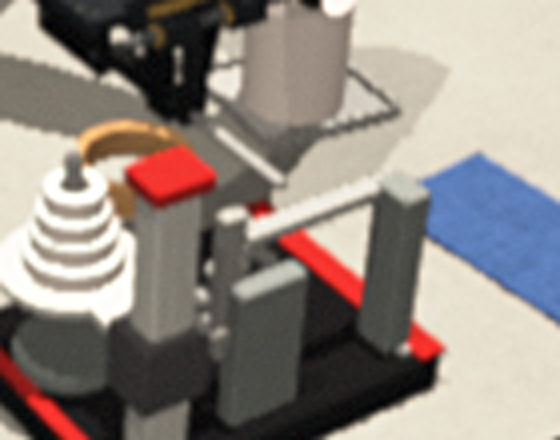

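The picture shows the rod level, with its tip at zoom (285,182) in front of the pawl bar, whose underside is near (323,216). This matches the prediction, and the rod's height is below the bar.

Emit:
{"api": "move_arm", "payload": {"rows": [[[0,-0.8,0.2,0,0,0,255],[-2,0,0,0,0,0,255],[-2,0,0,0,0,0,255],[-2,0,0,0,0,0,255],[-2,0,0,0,0,0,255],[-0.5,0,0,0,0,0,255],[0,0,0,0,0,0,255],[0,0,0,0,0,0,255]]]}}

```text
clock: 48.02
position: [0.5551, 0.1101, 0.1232]
tcp_rot: [-180.0, -0.0, -176.4]
wrist_force: [0.6, 1.1, -0.1]
opening: 0.0154
grip_force: 54.9
```

Emit:
{"api": "move_arm", "payload": {"rows": [[[0,0,-0.5,0,0,0,255],[0,0,-0.5,0,0,0,255],[0,0,-0.5,0,0,0,255],[0,0,-0.5,0,0,0,255],[0,0,0,0,0,0,255]]]}}

```text
clock: 48.65
position: [0.5555, 0.1105, 0.1426]
tcp_rot: [180.0, -0.1, -176.4]
wrist_force: [1.9, 2.1, -5.6]
opening: 0.0154
grip_force: 55.0
```

Emit:
{"api": "move_arm", "payload": {"rows": [[[0,0,-0.5,0,0,0,255],[0,0,-0.5,0,0,0,255],[0,0,-0.5,0,0,0,255],[0,0,-0.5,0,0,0,255],[0,0,-0.3,0,0,0,255],[0,0,0,0,0,0,255],[0,0,0,0,0,0,255]]]}}

```text
clock: 49.52
position: [0.5551, 0.11, 0.166]
tcp_rot: [-180.0, -0.1, -176.4]
wrist_force: [-2.0, -0.2, -4.6]
opening: 0.0155
grip_force: 55.0
```

Run:
```python
from h import *
s=robot.sense(); M=R.from_euler('xyz',s['tcp_rot'],degrees=True)
im,cam=grab("scene","s11"); tip=s['position']+M.apply([-.113,0,.005]); print(s['position'],s['wrist_force'],"tip",tip,proj(cam,[tip]))
# spindle tip height: rows of plate bright; compare with previous picture
p=cv2.imread("pics/s10.png"); d=cv2.absdiff(p,im).max(2)>50
for c in blobs(d,25)[:8]: print(cv2.boundingRect(c))
for z in (.05,.105): print(z,proj(cam,[[.5733,-.0212,z],[.5733,-.0212,z+.082]]).tolist())
V=im.max(2); print(V[196:250:3,278])
```

```text
[0.5551 0.11   0.166 ] [-1.9965 -0.1862 -4.6458] tip [0.6679 0.117  0.1608] [[349.5629 220.9688]]
(265, 0, 121, 105)
(217, 102, 147, 109)
(292, 65, 33, 44)
(208, 168, 33, 24)
(249, 0, 14, 47)
(221, 35, 29, 71)
(330, 221, 23, 20)
(222, 0, 16, 28)
0.05 [[277.16480399280675, 252.9448976727673], [277.6802372899979, 226.0680772817966]]
0.105 [[277.50577270536763, 235.15685792638604], [278.0509134348771, 206.78633628615916]]
[128 129 126 173 170 111 107 134 255 159 254 161 248 160 255 161 255 241]
```

Emit:
{"api": "move_arm", "payload": {"rows": [[[0,0,0,0,0,0,255],[0,0,0,0,0,0,255],[0,0,0,0,0,0,255],[0,0,0,0,0,0,255],[0,0,0,0,0,0,255],[0,0,0,0,0,0,255],[0,0,0,0,0,0,255],[0,0,0,0,0,0,255],[0,0,0,0,0,0,255],[0,0,0,0,0,0,255],[0,0,0,0,0,0,255],[0,0,0,0,0,0,255],[0,0,0,0,0,0,255],[0,0,0,0,0,0,255],[0,0,0,0,0,0,255],[0,0,0,0,0,0,255]]]}}

```text
clock: 51.58
position: [0.5556, 0.1102, 0.166]
tcp_rot: [-180.0, -0.0, -176.4]
wrist_force: [-5.1, -0.5, -5.3]
opening: 0.0157
grip_force: 55.0
```

Run:
```python
from h import *
s=robot.sense(); print(s['position'],s['wrist_force'],s['tcp_rot'])
im,cam=grab("scene","s12")
V=im.max(2); print("col278",V[196:260:2,278])
cv2.imwrite("pics/m12.png",cv2.resize(im[150:290,240:420],(720,560),interpolation=2))
```

```text
[0.5556 0.1102 0.166 ] [-5.0727 -0.4562 -5.2885] [-179.9919   -0.03   -176.4263]
col278 [128 129 130 127 133 216 172 123 106 104 100 238 254 174 192 254 178 190
 248 167 190 255 180 189 255 255 162  86  72  73  71  75]
```

View pics/m12.png

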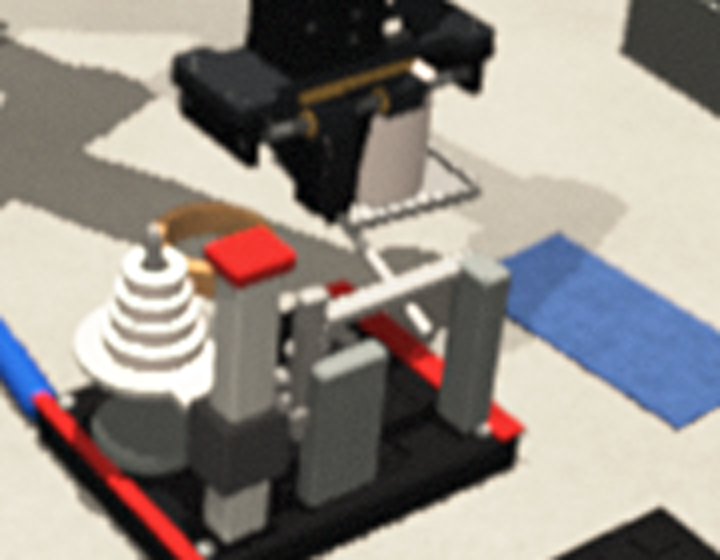

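The picture shows the rod has pitched down in the grip, with its tip at zoom (430,330). The pawl is still level and the carriage is still up. I'll work out the pitch, then push closer to the grip and farther from the hinge, where less force is needed.

Run:
```python
from h import *
c=robot.camera_info("scene"); sc=(np.array(c['intrinsics']),np.array(c['D']),np.array(c['pose']))
s=robot.sense(); M=R.from_euler('xyz',s['tcp_rot'],degrees=True); print(s['moment'],s['wrist_force'])
G=s['position']+M.apply([0,0,.005])
for th in range(0,36,5):
    t=np.radians(th); tip=G+M.apply([-.113*np.cos(t),0,.113*np.sin(t)]); print(th,proj(sc,[tip])[0],tip)
im=cv2.imread("pics/s12.png"); print(im.max(2)[222:240:1,336:356:2])
```

```text
[-0.2784  1.8015 -0.0454] [-4.0083 -0.0797 -4.5794]
0 [349.8168 221.0097] [0.6684 0.1173 0.161 ]
5 [349.2786 224.361 ] [0.668  0.1173 0.1511]
10 [348.517  227.4684] [0.6667 0.1172 0.1413]
15 [347.5425 230.3082] [0.6646 0.1171 0.1317]
20 [346.3677 232.8605] [0.6616 0.1169 0.1223]
25 [345.0064 235.1086] [0.6578 0.1166 0.1132]
30 [343.4739 237.0396] [0.6533 0.1164 0.1045]
35 [341.7865 238.6441] [0.648  0.116  0.0962]
[[243 242 232 183 126  97  88  83  79  65]
 [242 214 171 116  92  91  86  85  76  67]
 [206 145 110  87  85  84  86  88  73  74]
 [132 103  95 127  92  86  86  85  75  71]
 [102  91  93 220 147  80  86  86  71  74]
 [107  88  83 244 217  83  85  88  68  74]
 [109  87  83 210 250 112  83  85  71  71]
 [ 99  93  85 148 252 170  80  85  69  76]
 [100  96  86  97 243 233  93  81  70  74]
 [ 98  99  93  85 192 255 103  99  72  76]
 [ 99 101  96  86 131 229 101 163  82  73]
 [100  98 104  96  95 140 105 198  82  75]
 [ 95 102 100  98  87  87 126 206  75  77]
 [ 87  99 101 101  99  92 172 204  67  77]
 [ 83  98 100 100 122 128 199 202  68  76]
 [101  81  97 106 139 136 191 200  70  76]
 [111  55  93 121 142 158 188 195  70  76]
 [ 90  21  73 135 162 221 233 202  71  75]]
```

Emit:
{"api": "move_arm", "payload": {"rows": [[[0,0,1,0,0,0,255],[0,0,1.5,0,0,0,255],[0,-0.8,1.5,0,0,0,255],[-1,-0.8,0.2,0,0,0,255],[-1.6,0,0,0,0,0,255],[0,0,0,0,-10,0,255],[0,0,0,0,-10,0,255],[0,0,0,0,0,0,255],[0,0,0,0,0,0,255]]], "newtons": 60}}

```text
clock: 52.75
position: [0.5864, 0.0928, 0.1256]
tcp_rot: [-179.5, 19.2, -176.6]
wrist_force: [0.7, 0.8, 0.1]
opening: 0.016
grip_force: 60.0
```

```bash
cat > rod.py <<'E'
import sys
from h import *
im,sc=grab("scene",sys.argv[1]); s=robot.sense(); M=R.from_euler('xyz',s['tcp_rot'],degrees=True)
print(s['position'],s['tcp_rot'],"F",s['wrist_force'],"t",s['clock'])
print("up 1cm",M.inv().apply([0,0,1]),"fwd 1cm",M.inv().apply([.998,.061,0]))
G=s['position']+M.apply([0,0,.005])
for th in (10,15,20,25,30):
    t=np.radians(th); tip=G+M.apply([-.113*np.cos(t),0,.113*np.sin(t)]); print(th,proj(sc,[tip])[0],tip)
V=im.max(2); g=cv2.cvtColor(im,cv2.COLOR_BGR2GRAY)
# pawl bar: bright pixels between wheel and post
for u in range(320,356,4): print(u,"bright rows",[v for v in range(200,246) if V[v,u]>140])
print("col278",V[196:264:2,278])
E
python3 rod.py s13
```

```text
[0.5874 0.0935 0.1262] [-179.588    19.2465 -176.5998] F [ 0.8622  0.6529 -0.6451] t 52.8
up 1cm [-0.3296 -0.0068 -0.9441] fwd 1cm [-0.944   0.0041  0.3296]
10 [350.9543 237.7921] [0.7004 0.1    0.1397]
15 [350.8187 241.4595] [0.7016 0.1    0.1299]
20 [350.4454 244.9208] [0.7019 0.0999 0.12  ]
25 [349.8413 248.1471] [0.7013 0.0998 0.1102]
30 [349.0157 251.1131] [0.6999 0.0997 0.1004]
320 bright rows [213, 222, 223, 224, 240, 241, 242, 243]
324 bright rows [224, 225, 226, 227, 228, 229, 238, 239, 240, 241, 242, 243]
328 bright rows [222, 223, 224, 225, 226, 227, 237, 238, 239, 240, 241]
332 bright rows [200, 201, 202, 203, 204, 207, 208, 209, 210, 211, 212, 213, 214, 215, 216, 217, 218, 219, 220, 221, 222, 223, 224, 225, 226, 235, 236, 237, 238, 239]
336 bright rows [200, 202, 203, 206, 207, 208, 209, 210, 211, 212, 213, 214, 215, 216, 217, 218, 219, 220, 221, 222, 223, 224, 227, 228, 229, 231, 232, 233]
340 bright rows [200, 201, 205, 206, 207, 208, 209, 210, 211, 212, 213, 214, 215, 216, 217, 218, 219, 220, 221, 222, 223, 225, 226, 227, 228, 229, 230, 231, 232, 233, 234, 235, 236, 237]
344 bright rows [200, 204, 205, 206, 207, 208, 209, 210, 211, 212, 213, 214, 215, 216, 217, 218, 219, 220, 221, 224, 225, 226, 227, 228, 229, 230, 231, 232, 233, 234, 235, 236, 237, 238, 239, 240]
348 bright rows [203, 204, 205, 206, 207, 208, 209, 210, 211, 212, 213, 214, 215, 216, 217, 218, 219, 220, 222, 223, 224, 225, 226, 227, 228, 229, 230, 231, 232, 233, 234, 235, 236, 237, 238, 239, 240, 241, 242, 243, 244]
352 bright rows [201, 202, 203, 204, 205, 206, 207, 208, 209, 210, 211, 212, 213, 214, 215, 216, 217, 218, 221, 222, 223, 224, 225, 226]
col278 [118 120 127 126 138 223 169 122 103 104 100 236 254 170 192 254 171 188
 246 164 187 255 177 183 255 255 158  85  70  73  70  68  72  69]
```

Emit:
{"api": "move_arm", "payload": {"rows": [[[-0.16,0,-0.47,0,0,0,255],[-0.16,0,-0.47,0,0,0,255],[-0.16,0,-0.47,0,0,0,255],[-0.16,0,-0.47,0,0,0,255],[-0.16,0,-0.47,0,0,0,255],[0,0,0,0,0,0,255],[0,0,0,0,0,0,255]]]}}

```text
clock: 53.68
position: [0.585, 0.0929, 0.1499]
tcp_rot: [-179.5, 19.1, -176.6]
wrist_force: [0.4, 0.6, -0.3]
opening: 0.0151
grip_force: 60.0
```

```bash
python3 rod.py s14
```

```text
[0.585  0.0929 0.1497] [-179.5176   19.0658 -176.5745] F [ 0.1531 -0.9372 -1.0903] t 53.725
up 1cm [-0.3267 -0.008  -0.9451] fwd 1cm [-0.945   0.004   0.3266]
10 [351.1738 229.1238] [0.698  0.0995 0.1628]
15 [351.0249 232.8636] [0.6991 0.0995 0.153 ]
20 [350.6357 236.3983] [0.6994 0.0994 0.1432]
25 [350.0134 239.6985] [0.6988 0.0993 0.1333]
30 [349.1674 242.738 ] [0.6974 0.0991 0.1236]
320 bright rows [218, 219, 220, 221, 222, 228, 229, 230, 240, 241, 242, 243]
324 bright rows [218, 219, 220, 221, 222, 225, 238, 239, 240, 241, 242, 243]
328 bright rows [215, 216, 217, 218, 219, 220, 221, 224, 225, 237, 238, 239, 240, 241]
332 bright rows [200, 201, 202, 203, 204, 207, 208, 209, 210, 211, 212, 213, 214, 215, 216, 217, 218, 219, 220, 223, 224, 225, 226, 235, 236, 237, 238, 239]
336 bright rows [200, 202, 203, 206, 207, 208, 209, 210, 211, 212, 213, 214, 215, 216, 217, 218, 219, 223, 224, 225, 226, 227, 228, 229, 230]
340 bright rows [200, 201, 205, 206, 207, 208, 209, 210, 211, 212, 213, 214, 215, 216, 217, 218, 219, 222, 223, 224, 225, 226, 227, 228, 229, 230, 231, 232, 233]
344 bright rows [200, 204, 205, 206, 207, 208, 209, 210, 211, 212, 213, 214, 215, 216, 217, 218, 221, 222, 223, 224, 225, 226, 227, 228, 229, 230, 231, 232, 233, 234, 235, 236, 237, 241]
348 bright rows [203, 204, 205, 206, 207, 208, 209, 210, 211, 212, 213, 214, 215, 216, 217, 220, 221, 222, 223, 224, 225, 226, 227, 228, 229, 230, 231, 232, 233, 234, 235, 236, 237, 238, 239, 240, 241, 242, 243, 244, 245]
352 bright rows [201, 202, 203, 204, 205, 206, 207, 208, 209, 210, 211, 212, 213, 214, 215, 216, 217, 221, 222, 223, 224, 225, 226]
col278 [127 125 128 121 136 240 250 237 218 176 122 106 105  99 237 254 172 188
 253 172 190 246 159 210 251 169 185 255 254 151  75  70  70  69]
```

The pawl is rising (6 px at column 324) and the carriage has begun to sink. I'll lift further to be well clear.

Emit:
{"api": "move_arm", "payload": {"rows": [[[-0.16,0,-0.47,0,0,0,255],[-0.16,0,-0.47,0,0,0,255],[-0.16,0,-0.47,0,0,0,255],[-0.13,0,-0.38,0,0,0,255],[0,0,0,0,0,0,255],[0,0,0,0,0,0,255],[0,0,0,0,0,0,255],[0,0,0,0,0,0,255],[0,0,0,0,0,0,255],[0,0,0,0,0,0,255],[0,0,0,0,0,0,255],[0,0,0,0,0,0,255],[0,0,0,0,0,0,255],[0,0,0,0,0,0,255]]]}}

```text
clock: 55.48
position: [0.5847, 0.0931, 0.1683]
tcp_rot: [-179.5, 19.0, -176.6]
wrist_force: [-0.2, 0.6, -0.9]
opening: 0.0152
grip_force: 60.0
```

```bash
python3 rod.py s15
```

```text
[0.5847 0.093  0.1683] [-179.5047   19.0235 -176.5772] F [ 1.2097  0.0906 -1.4341] t 55.525
up 1cm [-0.326  -0.0082 -0.9453] fwd 1cm [-0.9453  0.0041  0.3259]
10 [351.9779 222.4091] [0.6977 0.0996 0.1813]
15 [351.8226 226.2124] [0.6989 0.0996 0.1715]
20 [351.4243 229.8117] [0.6991 0.0995 0.1616]
25 [350.7905 233.1769] [0.6985 0.0994 0.1518]
30 [349.9307 236.2813] [0.6971 0.0992 0.1421]
320 bright rows [212, 213, 214, 215, 220, 221, 222, 240, 241, 242, 243]
324 bright rows [208, 209, 210, 211, 212, 213, 218, 219, 220, 221, 222, 223, 224, 225, 238, 239, 240, 241, 242, 243]
328 bright rows [208, 209, 210, 211, 214, 215, 216, 217, 218, 219, 220, 221, 222, 223, 224, 225, 237, 238, 239, 240, 241]
332 bright rows [200, 201, 202, 203, 204, 207, 208, 209, 210, 211, 216, 217, 218, 219, 220, 221, 222, 223, 224, 225, 226, 235, 236, 237, 238, 239]
336 bright rows [200, 202, 203, 206, 207, 208, 209, 210, 211, 212, 218, 219, 220, 221, 222, 223, 224, 225, 226, 227, 228, 229, 230]
340 bright rows [200, 201, 205, 206, 207, 208, 209, 210, 211, 212, 216, 217, 218, 219, 220, 221, 222, 223, 224, 225, 226, 227, 228, 229, 230, 231, 232, 233, 234]
344 bright rows [200, 204, 205, 206, 207, 208, 209, 210, 211, 212, 213, 216, 217, 218, 219, 220, 221, 222, 223, 224, 225, 226, 227, 228, 229, 230, 231, 232, 233, 234, 235, 236, 237, 241]
348 bright rows [203, 204, 205, 206, 207, 208, 209, 210, 211, 212, 213, 214, 217, 218, 219, 220, 221, 222, 223, 224, 225, 226, 227, 228, 229, 230, 231, 232, 233, 234, 235, 236, 237, 238, 239, 240, 241, 242, 243, 244, 245]
352 bright rows [201, 202, 203, 204, 205, 206, 207, 208, 209, 210, 211, 212, 213, 214, 221, 222, 223, 224, 225, 226, 227, 228]
col278 [128 126 127 123 137 239 249 238 163 108 115 170 233 232 232 218 135 104
 101 101 150 255 195 157 248 189 163 230 176 188 255 179 187 255]
```

Emit:
{"api": "move_arm", "payload": {"rows": [[[0.2,0,0.56,0,0,0,255],[0.2,0,0.56,0,0,0,255],[1.9,0,-0.65,0,0,0,255],[3.8,0,-1.3,0,0,0,255],[3.8,0,-1.3,0,0,0,255],[3.8,0,-1.3,0,0,0,255],[0,0,0,0,0,0,255],[-1.63,0,-4.7,0,0,0,255],[0,0,0,0,0,0,255],[0,0,0,0,0,0,255]]]}}

```text
clock: 56.78
position: [0.4445, 0.0853, 0.2055]
tcp_rot: [-179.5, 19.0, -176.6]
wrist_force: [-0.1, 0.4, -2.2]
opening: 0.0154
grip_force: 60.0
```

Run:
```python
from h import *
from d import to
im,sc=grab("scene","s16"); V=im.max(2)
for u in range(320,356,4): print(u,[v for v in range(200,246) if V[v,u]>140])
print("col278",V[196:264:2,278])
for th in (0,.2,.3,.4,.5):
    h=np.array([.6363,.1629]); d=np.array([.061,-.998])  # hinge and direction to the nose
    print(th,[proj(sc,[[*(h+d*r*np.cos(th)),.141+r*np.sin(th)]])[0] for r in (.05,.1)])
to(.595,.347,.2); to(.595,.347,.022)
```

```text
320 [202, 203, 204, 205, 206, 207, 208, 209, 210, 211, 212, 213, 214, 215, 216, 217, 218, 219, 220, 221, 222, 223, 240, 241, 242, 243]
324 [200, 201, 202, 206, 207, 208, 209, 210, 211, 212, 213, 218, 219, 220, 221, 222, 223, 224, 225, 238, 239, 240, 241, 242, 243]
328 [200, 201, 202, 203, 204, 205, 208, 209, 210, 211, 214, 215, 216, 217, 218, 219, 220, 221, 222, 223, 224, 225, 226, 227, 228, 229, 237, 238, 239, 240, 241]
332 [200, 201, 202, 203, 204, 207, 208, 209, 210, 211, 215, 216, 217, 218, 219, 220, 221, 222, 223, 224, 225, 226, 227, 228, 229, 230, 231, 232, 235, 236, 237, 238, 239]
336 [200, 201, 202, 203, 206, 207, 208, 209, 210, 211, 212, 215, 216, 217, 218, 219, 220, 221, 222, 223, 224, 225, 226, 227, 228, 229, 230, 231, 232, 233, 234, 235]
340 [200, 201, 202, 205, 206, 207, 208, 209, 210, 211, 212, 216, 217, 218, 219, 220, 221, 222, 223, 224, 225, 226, 227, 228, 229, 230, 231, 232, 233, 234, 235, 236, 237, 238, 239]
344 [200, 203, 204, 205, 206, 207, 208, 209, 210, 211, 212, 213, 216, 217, 218, 219, 220, 221, 222, 223, 224, 225, 226, 227, 228, 229, 230, 231, 232, 233, 234, 
[... 438 characters left out ...]
5  99 151 255 195 159 247 189 162 232 178 187 255 177 185 255]
0 [array([340.3625, 222.0949]), array([323.5885, 228.4951])]
0.2 [array([341.0611, 218.5589]), array([324.8702, 221.3015])]
0.3 [array([341.6515, 216.7306]), array([326.0225, 217.5546])]
0.4 [array([342.3959, 214.8879]), array([327.5046, 213.7638])]
0.5 [array([343.287 , 213.0507]), array([329.3023, 209.9735])]
pos [0.444  0.0849 0.2048] rot [-179.4529   18.9332 -176.5909] open 0.015355756633117418 F [ 0.0138  0.1379 -1.5743] t 56.825
shift cm [-15.5738  25.3168   5.6107]
pos [0.444  0.0849 0.2048] rot [-179.4529   18.9332 -176.5909] open 0.015355756633117418 F [ 0.0138  0.1379 -1.5743] t 56.825
shift cm [-9.7983 25.4776 22.4469]
```

Emit:
{"api": "move_arm", "payload": {"rows": [[[-2.6,4.22,0.93,0,0,0,255],[-2.6,4.22,0.93,0,0,0,255],[-2.6,4.22,0.93,0,0,0,255],[-2.6,4.22,0.94,0,0,0,255],[-2.6,4.22,0.94,0,0,0,255],[-2.57,4.22,0.94,0,0,0,255],[0,0,0,0,0,0,255],[1.3,0,3.78,0,0,0,255],[1.3,0,3.78,0,0,0,255],[1.3,0,3.78,0,0,0,255],[0,0,0,0,0,0,255],[0,0,0,0,0,0,255]]]}}

```text
clock: 58.32
position: [0.5959, 0.3467, 0.0825]
tcp_rot: [-179.5, 19.1, -176.6]
wrist_force: [1.0, 0.0, -0.0]
opening: 0.0154
grip_force: 60.0
```

Run:
```python
from h import *
from d import to
to(.595,.347,.022)
im,sc=grab("scene","s17"); s=robot.sense(); M=R.from_euler('xyz',s['tcp_rot'],degrees=True); G=s['position']+M.apply([0,0,.005])
for th in (10,15,20,25,30):
    t=np.radians(th); d=M.apply([-np.cos(t),0,np.sin(t)]); print(th,"tip",proj(sc,[G+.113*d])[0],"z",G[2]+.113*d[2],"backend z",G[2]-.072*d[2])
g=im.max(2); print([(v,[int(x) for x in g[v,408:440:2]]) for v in range(222,256,2)])
```

```text
pos [0.5959 0.3467 0.0825] rot [-179.5428   19.0863 -176.5893] open 0.01542746579296081 F [ 0.9623  0.0024 -0.0224] t 58.325
shift cm [2.0615 0.0809 5.6931]
10 tip [431.5692 224.8828] z 0.09679747850434273 backend z 0.06732238370168477
15 tip [431.1453 228.2105] z 0.08700635874499878 backend z 0.07356097328285967
20 tip [430.4729 231.3632] z 0.07715273624124337 backend z 0.07983938762153568
25 tip [429.5612 234.3149] z 0.06731160301011 backend z 0.08610984419358526
30 tip [428.4218 237.0423] z 0.05755785601772631 backend z 0.09232462103828991
[(222, [87, 87, 83, 99, 159, 211, 223, 225, 233, 234, 232, 233, 233, 233, 232, 230]), (224, [82, 86, 87, 85, 80, 120, 185, 234, 232, 234, 232, 234, 233, 232, 232, 233]), (226, [117, 78, 81, 108, 114, 148, 203, 160, 222, 236, 231, 234, 235, 234, 233, 233]), (228, [136, 160, 162, 216, 237, 231, 236, 223, 169, 194, 233, 232, 234, 234, 233, 233]), (230, [167, 184, 189, 192, 197, 230, 236, 235, 234, 206, 177, 188, 222, 234, 235, 235]), (232, [186, 182, 179, 187, 188, 190, 214, 235, 233, 234, 230, 212, 233, 234, 232, 233]), (234, [156, 179, 185, 173, 
[... 251 characters left out ...]
 190, 184, 174, 157, 175, 177, 195, 187, 180, 184, 182, 202, 232, 236, 233]), (242, [106, 166, 183, 183, 180, 166, 159, 180, 182, 186, 195, 193, 178, 175, 234, 234]), (244, [173, 131, 130, 183, 178, 181, 171, 159, 185, 192, 183, 172, 160, 227, 232, 231]), (246, [186, 183, 126, 118, 164, 181, 185, 179, 159, 151, 160, 228, 234, 234, 233, 232]), (248, [195, 193, 188, 160, 113, 136, 182, 172, 155, 175, 230, 234, 232, 234, 232, 232]), (250, [193, 184, 186, 192, 183, 126, 120, 208, 237, 226, 208, 211, 230, 232, 230, 231]), (252, [187, 185, 189, 184, 177, 161, 122, 227, 234, 231, 230, 228, 231, 229, 230, 230]), (254, [184, 187, 175, 141, 215, 238, 214, 126, 178, 234, 232, 231, 232, 232, 232, 232])]
```

Emit:
{"api": "move_arm", "payload": {"rows": [[[0.65,0,1.9,0,0,0,255],[0.65,0,1.9,0,0,0,255],[0.33,0,0.95,0,0,0,255],[0.26,0,0.76,0,0,0,255],[0.07,0,0.2,0,0,0,255],[0,0,0,0,0,0,255],[0,0,0,0,0,0,255]]]}}

```text
clock: 59.25
position: [0.5968, 0.3469, 0.0236]
tcp_rot: [-179.5, 18.8, -176.6]
wrist_force: [-1.1, -0.4, -0.7]
opening: 0.0151
grip_force: 60.0
```

Emit:
{"api": "move_arm", "payload": {"rows": [[[0.08,0,0.25,0,0,0,255],[0,0,0,0,0,0,255],[0,0,0,0,0,0,190],[0,0,0,0,0,0,160],[0,0,0,0,0,0,130],[0,0,0,0,0,0,100],[0,0,0,0,0,0,60],[-0.65,0,-1.9,0,0,0,0],[-1.3,0,-3.8,0,0,0,0],[-1.9,0,-5.6,0,0,0,0],[-1.9,0,-5.6,0,0,0,0],[-1.0,0,-2.9,0,0,0,0],[0,0,0,0,10,0,0],[0,0,0,0,9,0,0],[0,0,0,0,0,0,0],[0,0,0,0,0,0,0]]]}}

```text
clock: 61.25
position: [0.597, 0.3479, 0.2291]
tcp_rot: [-179.4, -0.3, -176.7]
wrist_force: [-0.9, -0.3, 0.4]
opening: 0.0873
grip_force: 0.0
```

Run:
```python
from wp import *
s=robot.sense(); print(s['position'],s['tcp_rot'],s['opening'],s['clock'])
im,cam=grab("wrist","w18"); V=im.max(2); H,S,_=cv2.split(cv2.cvtColor(im,cv2.COLOR_BGR2HSV))
m=(H>100)&(H<125)&(S>80); c=blobs(m,500)[0]; x,y,w,h=cv2.boundingRect(c); print("mat box",x,y,w,h)
hull=np.zeros_like(V); cv2.fillConvexPoly(hull,cv2.convexHull(c),1)
k=(hull==1)&(V<55); k[250:]=0
for c in blobs(k,100)[:3]:
    r=cv2.minAreaRect(c); b=plane(cam,cv2.boxPoints(r),.02); print(r,"centre",plane(cam,[r[0]],.02),"sides",np.linalg.norm(b[0]-b[1]),np.linalg.norm(b[1]-b[2]))
for q in cv2.HoughCircles(cv2.cvtColor(im,cv2.COLOR_BGR2GRAY),cv2.HOUGH_GRADIENT,1,60,param1=80,param2=25,minRadius=30,maxRadius=90)[0][:5]: print("circ",q)
to(.347,.3,.18,-176.5)
```

```text
[0.597  0.3479 0.2291] [-179.43     -0.3357 -176.716 ] 0.08725303258127673 61.25
mat box 222 65 119 201
((287.0, 161.0), (82.0, 16.0), 90.0) centre [[0.5753 0.3469]] sides 0.015614375551217915 0.08261701832847196
circ [119.5 296.5  45.2]
pos [0.5965 0.3479 0.2294] rot [-179.4327   -0.3395 -176.6831] open 0.08720933941885699 F [ 0.3099 -0.4513 -0.6729] t 61.3
shift cm [25.1579 -3.2846  5.1186]
turn [-0.5668 -0.3404 -0.1814]
```

The rod handle lies flat on the mat, centred at (0.575, 0.347). Next is the cover.

Emit:
{"api": "move_arm", "payload": {"rows": [[[0,0,0,-0.57,-0.34,-0.18,0],[5,-0.66,0,0,0,0,0],[5,-0.66,0,0,0,0,0],[5,-0.66,0,0,0,0,0],[5,-0.66,2,0,0,0,0],[5.15,-0.65,2.9,0,0,0,0],[0,0,0,0,0,0,0],[0,0,0,0,0,0,0]]]}}

```text
clock: 62.3
position: [0.3483, 0.3008, 0.1819]
tcp_rot: [179.8, 0.1, -176.4]
wrist_force: [1.0, 0.3, 0.1]
opening: 0.087
grip_force: 0.0
```

Run:
```python
from wp import *
s=robot.sense(); im,cam=grab("wrist","w19"); g=cv2.medianBlur(cv2.cvtColor(im,cv2.COLOR_BGR2GRAY),3)
print("expected knob top",proj(cam,[[.3467,.2997,.126]]),"disc",proj(cam,[[.3467,.2997,.098]]))
for r0,r1 in ((12,35),(45,100)):
  q=cv2.HoughCircles(g,cv2.HOUGH_GRADIENT,1,20,param1=60,param2=18,minRadius=r0,maxRadius=r1)
  for c in ([] if q is None else q[0][:5]): print(c,plane(cam,[c[:2]],.126 if r1<40 else .098))
print("row scan",g[215,200:370:6])
to(.3467,.2997,.1125,-176.5)
```

```text
expected knob top [[282.6609 228.24  ]] disc [[282.7689 214.7739]]
[104.5 212.5  33.3] [[0.3435 0.1922]]
[282.5 220.5  16. ] [[0.3418 0.2993]]
[ 89.5 274.5  13. ] [[0.3852 0.1797]]
[136.5 234.5  20.8] [[0.3563 0.2108]]
[ 82.5 208.5  21.2] [[0.3418 0.1791]]
[281.5 216.5  56.9] [[0.348  0.2989]]
[ 89.5 233.5  57.8] [[0.3687 0.1666]]
[108.5 220.5  46.3] [[0.3583 0.1805]]
[270.5 198.5  79.6] [[0.3358 0.2908]]
[292.5 199.5  76.3] [[0.3356 0.3056]]
row scan [ 94  92  98  92 104 108 108 108 107 108 108 106  74  82  92  78  73 107
 108 108 108 106 223 181  69  68  67  76 148]
pos [0.349  0.3013 0.1821] rot [ 179.7794    0.1567 -176.4654] open 0.08743756321470005 F [-0.7619  0.4432 -0.4594] t 62.35
shift cm [ 0.2551 -0.1702  6.9542]
turn [0.2206 0.1566 0.0349]
```

Emit:
{"api": "move_arm", "payload": {"rows": [[[0.2,-0.18,1.5,0.2,0.15,0,0],[0,0,2.5,0,0,0,0],[0,0,2,0,0,0,0],[0,0,0.9,0,0,0,0],[0,0,0,0,0,0,255],[0,0,0,0,0,0,255],[0,0,0,0,0,0,255],[0,0,0,0,0,0,255],[0,0,0,0,0,0,255],[0,0,0,0,0,0,255],[0,0,0,0,0,0,255],[0,0,0,0,0,0,255],[0,0,0,0,0,0,255],[0,0,0,0,0,0,255],[0,0,0,0,0,0,255]]], "newtons": 25}}

```text
clock: 64.22
position: [0.3463, 0.2982, 0.1117]
tcp_rot: [-179.9, -0.1, -176.5]
wrist_force: [-0.7, 0.1, -1.0]
opening: 0.0215
grip_force: 25.0
```

Emit:
{"api": "move_arm", "payload": {"rows": [[[0,0,-2,0,0,0,255],[0,0,-5,0,0,0,255],[0,0,-6,0,0,0,255],[0,0,-6,0,0,0,255],[0,0,-1,0,0,0,255],[0,0,0,0,0,0,255],[0,0,0,0,0,0,255]]]}}

```text
clock: 65.1
position: [0.3461, 0.2979, 0.3097]
tcp_rot: [-179.7, -0.3, -176.5]
wrist_force: [0.7, 0.2, -1.8]
opening: 0.0213
grip_force: 25.0
```

```bash
python3 d.py .5733 -.0212 .305 -176.5
```

```text
pos [0.3461 0.2979 0.3097] rot [-179.692    -0.2972 -176.5293] open 0.021346873638028705 F [ 0.6723  0.1878 -1.8166] t 65.1
shift cm [-20.7502 -33.2287   0.5446]
turn [-0.3079 -0.2973 -0.0285]
```

Emit:
{"api": "move_arm", "payload": {"rows": [[[-2.96,-4.75,0,-0.3,-0.3,0,255],[-2.96,-4.75,0,0,0,0,255],[-2.96,-4.75,0,0,0,0,255],[-2.96,-4.75,0,0,0,0,255],[-2.96,-4.75,0,0,0,0,255],[-2.96,-4.75,0,0,0,0,255],[-2.96,-4.7,0,0,0,0,255],[0,0,0,0,0,0,255],[0,0,0,0,0,0,255],[0,0,0,0,0,0,255],[0,0,0,0,0,0,255]]]}}

```text
clock: 66.47
position: [0.5733, -0.0191, 0.3118]
tcp_rot: [179.8, 0.2, -176.4]
wrist_force: [-0.8, 0.0, -1.0]
opening: 0.0213
grip_force: 25.0
```

```bash
python3 d.py .5733 -.0212 .163 -176.5
```

```text
pos [ 0.5733 -0.0191  0.3118] rot [ 179.8144    0.1869 -176.4154] open 0.021308351513029396 F [-0.7665  0.0001 -0.9901] t 66.475
shift cm [ 0.065  -0.2626 14.8783]
turn [0.1857 0.1868 0.0849]
```

Emit:
{"api": "move_arm", "payload": {"rows": [[[0.05,-0.2,0,0.18,0.18,0,255],[0,0,3,0,0,0,255],[0,0,3,0,0,0,255],[0,0,2,0,0,0,255],[0,0,1,0,0,0,255],[0,0,0,0,0,0,255],[0,0,0,0,0,0,255]]]}}

```text
clock: 67.35
position: [0.574, -0.022, 0.2227]
tcp_rot: [-180.0, 0.1, -176.5]
wrist_force: [0.1, 0.2, -1.0]
opening: 0.0212
grip_force: 25.0
```

Emit:
{"api": "move_arm", "payload": {"rows": [[[0,0,0.8,0,0,0,255],[0,0,1,0,0,0,255],[0,0,1,0,0,0,255],[0,0,1,0,0,0,255],[0,0,1,0,0,0,255],[0,0,0.6,0,0,0,255],[0,0,0,0,0,0,255],[0,0,0,0,0,0,255]]]}}

```text
clock: 68.35
position: [0.5737, -0.0221, 0.1679]
tcp_rot: [-180.0, 0.0, -176.5]
wrist_force: [0.1, 0.2, -1.3]
opening: 0.0215
grip_force: 25.0
```

Emit:
{"api": "move_arm", "payload": {"rows": [[[0,0.08,0.5,0,0,0,255],[0,0,0.4,0,0,0,255],[0,0,0.1,0,0,0,255],[0,0,0,0,0,0,255],[0,0,0,0,0,0,255]]]}}

```text
clock: 68.97
position: [0.5735, -0.0212, 0.1579]
tcp_rot: [180.0, 0.0, -176.5]
wrist_force: [0.6, 1.8, 1.6]
opening: 0.0215
grip_force: 25.0
```

Emit:
{"api": "move_arm", "payload": {"rows": [[[0,0,0,0,0,0,200],[0,0,0,0,0,0,170],[0,0,0,0,0,0,130],[0,0,0,0,0,0,90],[0,0,0,0,0,0,90],[0,0,-1,0,0,0,90],[0,0,-2.5,0,0,0,90],[0,0,-4,0,0,0,90],[0,0,-5,0,0,0,0],[0,0,-1,0,0,0,0],[2.5,0,0,0,0,0,0],[5,0,0,0,0,0,0],[2.5,0,0,0,0,0,0],[0,0,0,0,0,0,0],[0,0,0,0,0,0,0]]]}}

```text
clock: 70.85
position: [0.4741, -0.0273, 0.2927]
tcp_rot: [180.0, 0.0, -176.5]
wrist_force: [-0.4, -0.4, -0.6]
opening: 0.087
grip_force: 0.0
```

Run:
```python
from h import *
s=robot.sense(); print(s['position'],s['clock'])
im,sc=grab("scene","s20"); V=im.max(2); S=cv2.split(cv2.cvtColor(im,cv2.COLOR_BGR2HSV))[1]
P=lambda z,r=0:proj(sc,[[.5733,-.0212,z]])[0]
print("expected knob top",P(.172+.006),"(172mm) ",P(.172),"cover top",P(.144),"rim",P(.05))
rows=range(195,262,2); 
for v in rows: 
    b=[u for u in range(250,300) if V[v,u]>150 and S[v,u]<60]; print(v,(b[0],b[-1],len(b)) if b else None,end=" ")
print()
for u in (324,328,340,344): print(u,[v for v in range(200,246) if V[v,u]>140])
w,cam=grab("wrist","w20"); g=cv2.medianBlur(cv2.cvtColor(w,cv2.COLOR_BGR2GRAY),3)
print("exp disc",proj(cam,[[.5733,-.0212,.144]]),"knob top",proj(cam,[[.5733,-.0212,.172]]))
for r0,r1,z in ((10,30,.172),(38,80,.144)):
  q=cv2.HoughCircles(g,cv2.HOUGH_GRADIENT,1,20,param1=60,param2=18,minRadius=r0,maxRadius=r1)
  for c in ([] if q is None else q[0][:4]): print(c,plane(cam,[c[:2]],z))
t,tc=grab("top","t20")
```

```text
[ 0.4741 -0.0273  0.2927] 70.85
expected knob top [277.9888 210.0141] (172mm)  [277.9477 212.1499] cover top [277.7593 221.9504] rim [277.1648 252.9449]
195 (253, 299, 47) 197 (257, 299, 43) 199 (260, 299, 40) 201 (263, 284, 22) 203 (266, 280, 15) 205 (269, 278, 10) 207 (273, 277, 5) 209 (276, 293, 8) 211 (275, 290, 16) 213 (269, 290, 22) 215 (250, 291, 27) 217 (250, 293, 35) 219 (250, 294, 41) 221 (250, 294, 43) 223 (250, 294, 44) 225 (250, 294, 45) 227 (250, 294, 45) 229 (250, 293, 43) 231 (250, 291, 39) 233 (250, 288, 36) 235 (250, 288, 35) 237 (250, 288, 31) 239 (250, 288, 29) 241 (264, 287, 24) 243 (265, 287, 23) 245 (265, 287, 23) 247 (261, 287, 25) 249 (260, 287, 27) 251 (259, 286, 26) 253 (259, 286, 26) 255 (259, 287, 27) 257 (260, 287, 28) 259 (260, 291, 28) 261 (262, 292, 29) 
324 [200, 201, 202, 206, 207, 208, 209, 210, 211, 212, 213, 218, 219, 220, 221, 222, 223, 224, 225, 238, 239, 240, 241, 242, 243]
328 [200, 201, 202, 203, 204, 205, 208, 209, 210, 211, 214, 215, 216, 217, 218, 219, 220, 221, 222, 223, 224, 225, 226, 227, 228, 229, 237, 238, 239, 240, 241]
340 [200, 201, 205, 206, 207, 208, 209, 210, 211, 212, 216, 217, 218, 219, 220, 221, 222, 223, 224, 225, 226, 227, 228, 229, 230, 231, 232, 233, 234, 235, 236, 237, 238]
344 [200, 204, 205, 206, 207, 208, 209, 210, 211, 212, 213, 216, 217, 218, 219, 220, 221, 222, 223, 224, 225, 226, 227, 228, 229, 230, 231, 232, 233, 234, 235, 236, 237, 238, 239, 240, 241, 242]
exp disc [[284.5875 298.6858]] knob top [[284.5617 315.4677]]
[197.5  88.5  29.4] [[ 0.3925 -0.0951]]
[94.5 86.5 27.2] [[ 0.3954 -0.1696]]
[432.5 100.5  29.4] [[0.3902 0.0754]]
[346.5 337.5  21.3] [[0.5919 0.0342]]
[284.5 259.5  39.5] [[ 0.5339 -0.0237]]
[437.5 108.5  46.3] [[0.3949 0.0915]]
[285.5 295.5  44.6] [[ 0.5699 -0.0206]]
[339.5 119.5  77.2] [[0.4086 0.0133]]
```

Emit:
{"api": "move_arm", "payload": {"rows": [[[1,-5,-1,0,0,0,0],[0,-5.5,0,0,0,0,0],[0,-5.5,0,0,0,0,0],[0,-5.5,0,0,0,0,0],[0,-5.5,0,0,0,0,0],[0,0,0,0,0,0,0],[0,0,0,0,0,0,0]]]}}

```text
clock: 71.88
position: [0.4801, -0.2976, 0.3017]
tcp_rot: [180.0, -0.1, -176.6]
wrist_force: [0.2, 0.6, -0.2]
opening: 0.0872
grip_force: 0.0
```

Run:
```python
from h import *
im,cam=grab("top","t21"); g=cv2.cvtColor(im,cv2.COLOR_BGR2GRAY); V=im.max(2); S=cv2.split(cv2.cvtColor(im,cv2.COLOR_BGR2HSV))[1]
big=cv2.resize(g[150:230,240:330],None,fx=6,fy=6,interpolation=cv2.INTER_CUBIC)
for z,D in ((.144,.082),):
  r=521.28*D/2/(1.3023-z)*6/1.0
  q=cv2.HoughCircles(big,cv2.HOUGH_GRADIENT,1,30,param1=80,param2=20,minRadius=int(r*.93),maxRadius=int(r*1.08))
  for c in ([] if q is None else q[0][:3]): uv=c[:2]/6+[240,150]-.4; print("disc",uv,c[2]/6,plane(cam,[uv],z))
print("exp disc",proj(cam,[[.5745,-.022,.144]]),"knob",proj(cam,[[.5745,-.022,.172]]))
k=big; qk=cv2.HoughCircles(big,cv2.HOUGH_GRADIENT,1,10,param1=60,param2=15,minRadius=24,maxRadius=38)
for c in ([] if qk is None else qk[0][:4]): uv=c[:2]/6+[240,150]-.4; print("knob?",uv,c[2]/6,plane(cam,[uv],.172))
# rod on mat
H=cv2.split(cv2.cvtColor(im,cv2.COLOR_BGR2HSV))[0]
m=V[150:235,110:165]<45
for c in blobs(m,30)[:2]: r=cv2.minAreaRect(c); print("rod handle",r,plane(cam,[np.array(r[0])+[110,150]],.02))
```

```text
disc [282.5167 188.5167] 17.9 [[ 0.5768 -0.0216]]
disc [282.6833 196.85  ] 18.449999 [[ 0.5578 -0.0222]]
exp disc [[282.6752 189.5453]] knob [[282.7551 187.3197]]
knob? [282.0167 186.35  ] 4.9500003 [[ 0.5766 -0.0203]]
knob? [283.0167 187.85  ] 4.983333 [[ 0.5733 -0.0226]]
knob? [293.35   220.0167] 6.2333336 [[ 0.5023 -0.046 ]]
knob? [272.85   197.0167] 5.0666666 [[ 0.5526 -0.0005]]
rod handle ((27.0, 47.5), (35.0, 6.0), 90.0) [[0.5718 0.3405]]
```

```bash
python3 -c "
from workcell import robot
print(robot.sign_off())"
```

```text
the job is handed in; nothing more can be done
None
```

I handed the job in at about 72 s on the robot clock, and the sign-off gave no verdict: the four rings found are on the spindle widest to narrowest, the pawl is lifted and the carriage is down, the rod is back on its mat, and the cover stands over the loaded spindle, all as measured in the camera images.

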